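Weigh in a fossil lot on the bench scale

ROBOT

A 7-joint arm with a two-finger parallel gripper is mounted at the origin on the work surface. World frame = base frame: x ahead of the robot, y to its left, z up, the work surface at z = 0. Lengths are in mm, angles in rad, forces in N, time in s.
With the tool pointing down it reaches from about 400 to 850 mm from the base axis. Payload 4.4 kg.
Tool frame: the origin (TCP) lies at the centre of the arm's flange, where the gripper is bolted on; the fingertips stand 199 mm ahead of it and the grasp point (between the pads) lies 180 mm ahead of it; z points along the fingers, y is the line along which they close (so a half turn about z gives the same grasp; the last joint's range is limited). The gripper opens to 94 mm and grips with 3 to 60 N. Pads are 16 mm wide; open, the fingers measure 119 mm over their backs; the gripper's body (75 mm by 177 mm) begins 78 mm behind the grasp point.
Start: joints at [-1.378, 0.628, 0.038, 1.517, -0.027, 0.996, -0.02], TCP at [166.329, 628.371, 404.678] pointing down, gripper open.
Joint ranges: [-3.06, 3.06], [-0.37, 2.12], [-1.25, 1.32], [0.18, 2.47], [-1.1, 4.24], [0.23, 1.98], [-2.94, 2.94]. Speed limits (rad/s): [2.57, 2.57, 3.14, 3.14, 3.14, 3.14, 3.14].

INTERFACE

Orientations are given as a unit quaternion [w, x, y, z].
In Python, from cell import env, eyes, outline_of gives the robot as it stands.
- The arm moves only by the shell command python3 -m crank 'ROWS' [OPENING] [FORCE]. ROWS is a JSON object of lists of equal length, an entry for each row: "xyz": the shift along the tool's x, y, z as a fraction of full scale, a list of three; "roll": the turn about the tool's z as a fraction of full scale. A call has 1 to 12 rows; each row is the pose to reach, as a shift and turn from the pose commanded when the call began, along the tool's axes at that moment, turning the shorter way round; what a row does not reach only later rows make up. Full scale, the value 1, is 250 mm for a shift and 2 pi rad for a turn. A row lasts 1/12 s, in which the tool goes at most 41.7 mm and 7.16 degrees, less where a joint would pass 70% of its speed; a pose out of reach is approached as far as the arm can. A call with a number of a shift or a turn outside -1 to 1 is refused whole. A call with a gripper value outside its range is refused whole. OPENING is the opening, from 0 (shut) to 1 (fully open), set as the call begins (- or left out, the last holds). The fingers move at their own pace and stop on an object; FORCE is the grip in N (left out, the last holds). Time passes only in rows, so rows that repeat a pose let the fingers close. It gives the time, the measured TCP pose, the force, the opening and the grip force at its end, in the units of the state.
- env.read_state(): the state, without advancing time (a new reading comes with each control period).
- eyes.capture(name): name is "scene" or "top" or "wrist"; returns a dict with "color" (420x560x3 uint8, red, green, blue), "intrinsics" (3x3 intrinsics, pixels), "R" (3x3) and "t" (3): a world point X has camera coordinates R X + t. Camera axes: x right, y down, z forward; pixel columns grow to the right and rows downward; lengths in mm; the calibration is good to about 2 mm. A picture is of the moment at which its call begins. There is no depth.
- env.close_job(): hands the job in; it is judged then, once.
Trained networks look in the newest picture that a camera, given by its name, has taken for a name from the list of things; names that differ only in an ending like _2 or _b are one class to them, and where a whole thing is asked for, a point or a joint stands for the part that bears it (a point fixed in the world has none). Each returns a list of dicts, best first, with "confidence" (0 to 1); they miss things now and then, are a little off and sometimes report something else, mostly with a low value. They report only what shows in the picture. A call takes as long as a camera call. They do not tell look-alikes from the thing itself.
- outline_of(query, camera): "pixels" (420x560 bool, what is visible of it) and "extent" ([left, top, right, bottom] in pixels, round what is visible of it).
The state is a dict: "time": time; "qpos": joint angles; "joint_vel": joint speeds; "joint_efforts": joint torques, N m; "ee_pos": TCP position; "ee_rot": TCP orientation; "ft_force": force on the tool from outside, world axes, zero at the start; "moment": the same for the moment, N m; "gripper_width": finger opening in mm; "grasp_force": force on a finger pad.
Only numpy, scipy, OpenCV 4.12 (cv2) and the standard library are available. Lean on these libraries where they do the work, as an engineer would, in place of code of your own. Each camera call takes 0.05 s, during which the arm holds its last target. There are 200 camera calls.

TASK

Weigh this fossil lot for the record: with the specimen tray still empty, push the blue tare button fully down and let it come back, then load every vertebra upright on the foam of the tray's wide bay and empty the cup of stones into its narrow bay, and stand the empty cup back upright on its cork mat. Only when all of that is in place and still, push the green print button fully down and let it come back. The fossils are fragile: take them with less than 15 N of grip, set them down rather than dropping them, leave the tray sitting where it is on the scale, and do not disturb the brush, jar and bottle.

Things in the scene. Friction and masses are not known exactly. Their poses are not given: they have to be found in the camera images.
- scale: bench scale, fixed: grey base with a steel pan 250 (x) by 320 (y) mm. Origin: on the bench under its centre; pan top 65 mm above it. The pan does not move
- tray: blue specimen tray standing loose on the pan, 210 (x) by 310 (y) mm, 55 high, walls 5, 1.1 kg. Origin: centre of its underside; white foam floor 10 mm above it. A divider 5 thick, 55 high, across x at y = -45 mm splits it: the wide bay for vertebrae is y -42 to +150 mm, the narrow bay for stones y -150 to -48 mm, both x -100 to +100 mm
- indicator: the scale's grey indicator console, fixed, 120 (x) by 170 (y) mm, deck 36 mm high, a display hood 34 deep and 67 high along its +x edge. Origin: on the bench under its centre
- tare_top (a point): centre of the top of the blue tare push button (30 mm across) on the indicator's deck, at x -20, y +40 mm of the indicator, 54 mm above the bench when out; pressed straight down
- tare (a joint): travel of the tare button in m: 0 out, 0.006 fully down; a spring returns it; fully down takes 5 N (stop near 6 N)
- print_top (a point): centre of the top of the green print push button (30 mm across) on the indicator's deck, at x -20, y -40 mm of the indicator, 54 mm above the bench when out; pressed straight down
- print (a joint): travel of the print button in m: 0 out, 0.006 fully down; a spring returns it; fully down takes 5 N (stop near 6 N)
- slab: white foam slab, fixed, 250 (x) by 280 (y) by 30 mm high, on which the vertebrae stand at the start. Origin: on the bench under its centre
- vert_a: fossil tail vertebra, dark red-brown, about 260 g, may be absent; upright on the slab. Origin: centre of its underside, z up, x along the bone. Body 80 long (x), 72 wide over side wings, 54 high; an arch 26 wide (y) up to 58; then the neural spine, a plate 14 thick (y), 44 long, top at 110, its centre at x 5, z 78: pinch it across y from above, fingertips at about z 68
- vert_b: fossil tail vertebra, dark olive, about 223 g, may be absent; upright on the slab. Origin: centre of its underside, z up, x along the bone. Body 76 long (x), 68 wide over side wings, 51 high; an arch 26 wide (y) up to 56; then the neural spine, a plate 14 thick (y), 42 long, top at 104, its centre at x 5, z 74: pinch it across y from above, fingertips at about z 66
- vert_c: fossil tail vertebra, near-black, about 190 g, may be absent; upright on the slab. Origin: centre of its underside, z up, x along the bone. Body 72 long (x), 65 wide over side wings, 49 high; an arch 26 wide (y) up to 53; then the neural spine, a plate 14 thick (y), 40 long, top at 99, its centre at x 4, z 70: pinch it across y from above, fingertips at about z 63
- vert_d: fossil tail vertebra, lighter brown, about 160 g, may be absent; upright on the slab. Origin: centre of its underside, z up, x along the bone. Body 68 long (x), 61 wide over side wings, 46 high; an arch 26 wide (y) up to 50; then the neural spine, a plate 14 thick (y), 37 long, top at 94, its centre at x 4, z 66: pinch it across y from above, fingertips at about z 60
- mat: square cork mat, fixed, 130 by 130 by 4 mm, under the cup. Origin: on the bench under its centre
- cup: orange plastic cup, round, 85 mm high, 58 mm wide at the foot, 68 at the rim, wall 3, 90 g. Origin: centre of its underside; z towards the mouth. It holds the stones and stands a grip of 20 to 40 N across its diameter
- cup_rim (a point): centre of the cup's mouth, 85 mm above its underside
- stone_0: polished, slippery stomach stone, grey to brown, round, 22 mm thick and 25 mm long, 18 g, in the cup at the start. Origin: its centre
- stone_1: polished, slippery stomach stone, grey to brown, round, 22 mm thick and 25 mm long, 18 g, in the cup at the start. Origin: its centre
- stone_2: polished, slippery stomach stone, grey to brown, round, 22 mm thick and 25 mm long, 18 g, in the cup at the start. Origin: its centre
- stone_3: polished, slippery stomach stone, grey to brown, round, 22 mm thick and 25 mm long, 18 g, in the cup at the start; may be absent. Origin: its centre
- stone_4: polished, slippery stomach stone, grey to brown, round, 22 mm thick and 25 mm long, 18 g, in the cup at the start; may be absent. Origin: its centre
- stone_5: polished, slippery stomach stone, grey to brown, round, 22 mm thick and 25 mm long, 18 g, in the cup at the start; may be absent. Origin: its centre
- brush: paint brush, about 190 mm long, lying on the bench beyond the scale; to be left alone. Origin: near its middle
- jar: amber jar, 60 mm across, 85 high, beyond the scale; to be left alone. Origin: centre of its underside
- bottle: white bottle, 52 mm across, 150 high, beyond the scale; to be left alone. Origin: centre of its underside
There are look-alikes about, which are no part of the job. What is shaped like the vert_a but purple or turquoise is not meant. Leave any purple look-alike of the indicator alone.

How it is judged (in metres and radians):
On the way, in this order (a step that is already met when the one before it is completed fails the run):
1. the tare button is fully down while the tray is empty (value of joint tare above 0.005 m and not (x of vert_a in the frame of tray between -0.105 and 0.105 m and y of vert_a in the frame of tray between -0.155 and 0.155 m and z of vert_a in the frame of tray between 0 and 0.055 m) and not (x of vert_b in the frame of tray between -0.105 and 0.105 m and y of vert_b in the frame of tray between -0.155 and 0.155 m and z of vert_b in the frame of tray between 0 and 0.055 m) and not (x of vert_c in the frame of tray between -0.105 and 0.105 m and y of vert_c in the frame of tray between -0.155 and 0.155 m and z of vert_c in the frame of tray between 0 and 0.055 m) and not (x of vert_d in the frame of tray between -0.105 and 0.105 m and y of vert_d in the frame of tray between -0.155 and 0.155 m and z of vert_d in the frame of tray between 0 and 0.055 m) and not (x of stone_0 in the frame of tray between -0.105 and 0.105 m and y of stone_0 in the frame of tray between -0.155 and 0.155 m and z of stone_0 in the frame of tray between 0 and 0.055 m) and not (x of stone_1 in the frame of tray between -0.105 and 0.105 m and y of stone_1 in the frame of tray between -0.155 and 0.155 m and z of stone_1 in the frame of tray between 0 and 0.055 m) and not (x of stone_2 in the frame of tray between -0.105 and 0.105 m and y of stone_2 in the frame of tray between -0.155 and 0.155 m and z of stone_2 in the frame of tray between 0 and 0.055 m) and not (x of stone_3 in the frame of tray between -0.105 and 0.105 m and y of stone_3 in the frame of tray between -0.155 and 0.155 m and z of stone_3 in the frame of tray between 0 and 0.055 m) and not (x of stone_4 in the frame of tray between -0.105 and 0.105 m and y of stone_4 in the frame of tray between -0.155 and 0.155 m and z of stone_4 in the frame of tray between 0 and 0.055 m) and not (x of stone_5 in the frame of tray between -0.105 and 0.105 m and y of stone_5 in the frame of tray between -0.155 and 0.155 m and z of stone_5 in the frame of tray between 0 and 0.055 m)), for 0.05 s.
2. the tare button has come back out (value of joint tare below 0.0012 m), for 0.1 s.
3. every vertebra stands in the wide bay, every stone lies in the narrow bay, the empty cup stands on its mat (x of vert_a in the frame of tray between -0.095 and 0.095 m and y of vert_a in the frame of tray between -0.035 and 0.145 m and z of vert_a in the frame of tray between 0 and 0.028 m and angle between each of vert_a, vert_b, vert_c, vert_d's own z axis and vertical below 0.3 rad and x of vert_b in the frame of tray between -0.095 and 0.095 m and y of vert_b in the frame of tray between -0.035 and 0.145 m and z of vert_b in the frame of tray between 0 and 0.028 m and x of vert_c in the frame of tray between -0.095 and 0.095 m and y of vert_c in the frame of tray between -0.035 and 0.145 m and z of vert_c in the frame of tray between 0 and 0.028 m and x of vert_d in the frame of tray between -0.095 and 0.095 m and y of vert_d in the frame of tray between -0.035 and 0.145 m and z of vert_d in the frame of tray between 0 and 0.028 m and x of stone_0 in the frame of tray between -0.1 and 0.1 m and y of stone_0 in the frame of tray between -0.15 and -0.0475 m and z of stone_0 in the frame of tray between 0 and 0.055 m and x of stone_1 in the frame of tray between -0.1 and 0.1 m and y of stone_1 in the frame of tray between -0.15 and -0.0475 m and z of stone_1 in the frame of tray between 0 and 0.055 m and x of stone_2 in the frame of tray between -0.1 and 0.1 m and y of stone_2 in the frame of tray between -0.15 and -0.0475 m and z of stone_2 in the frame of tray between 0 and 0.055 m and x of stone_3 in the frame of tray between -0.1 and 0.1 m and y of stone_3 in the frame of tray between -0.15 and -0.0475 m and z of stone_3 in the frame of tray between 0 and 0.055 m and x of stone_4 in the frame of tray between -0.1 and 0.1 m and y of stone_4 in the frame of tray between -0.15 and -0.0475 m and z of stone_4 in the frame of tray between 0 and 0.055 m and x of stone_5 in the frame of tray between -0.1 and 0.1 m and y of stone_5 in the frame of tray between -0.15 and -0.0475 m and z of stone_5 in the frame of tray between 0 and 0.055 m and horizontal distance between cup and mat below 0.05 m and angle between cup's own z axis and vertical below 0.12 rad and height (world z) of cup below 0.012 m and linear speed of each of vert_a, vert_b, vert_c, vert_d, stone_0, stone_1, stone_2, stone_3, stone_4, stone_5, cup below 0.03 m/s), for 0.3 s.
4. the print button is fully down with the lot complete on the scale (value of joint print above 0.005 m and x of vert_a in the frame of tray between -0.095 and 0.095 m and y of vert_a in the frame of tray between -0.035 and 0.145 m and z of vert_a in the frame of tray between 0 and 0.028 m and angle between each of vert_a, vert_b, vert_c, vert_d's own z axis and vertical below 0.3 rad and x of vert_b in the frame of tray between -0.095 and 0.095 m and y of vert_b in the frame of tray between -0.035 and 0.145 m and z of vert_b in the frame of tray between 0 and 0.028 m and x of vert_c in the frame of tray between -0.095 and 0.095 m and y of vert_c in the frame of tray between -0.035 and 0.145 m and z of vert_c in the frame of tray between 0 and 0.028 m and x of vert_d in the frame of tray between -0.095 and 0.095 m and y of vert_d in the frame of tray between -0.035 and 0.145 m and z of vert_d in the frame of tray between 0 and 0.028 m and x of stone_0 in the frame of tray between -0.1 and 0.1 m and y of stone_0 in the frame of tray between -0.15 and -0.0475 m and z of stone_0 in the frame of tray between 0 and 0.055 m and x of stone_1 in the frame of tray between -0.1 and 0.1 m and y of stone_1 in the frame of tray between -0.15 and -0.0475 m and z of stone_1 in the frame of tray between 0 and 0.055 m and x of stone_2 in the frame of tray between -0.1 and 0.1 m and y of stone_2 in the frame of tray between -0.15 and -0.0475 m and z of stone_2 in the frame of tray between 0 and 0.055 m and x of stone_3 in the frame of tray between -0.1 and 0.1 m and y of stone_3 in the frame of tray between -0.15 and -0.0475 m and z of stone_3 in the frame of tray between 0 and 0.055 m and x of stone_4 in the frame of tray between -0.1 and 0.1 m and y of stone_4 in the frame of tray between -0.15 and -0.0475 m and z of stone_4 in the frame of tray between 0 and 0.055 m and x of stone_5 in the frame of tray between -0.1 and 0.1 m and y of stone_5 in the frame of tray between -0.15 and -0.0475 m and z of stone_5 in the frame of tray between 0 and 0.055 m and horizontal distance between cup and mat below 0.05 m and angle between cup's own z axis and vertical below 0.12 rad and height (world z) of cup below 0.012 m), for 0.05 s.
5. the print button has come back out (value of joint print below 0.0012 m), for 0.1 s.
At the end, for the whole second after the job is handed in: Every vertebra stands in the wide bay (origin 5 mm or more inside it, leaning under 0.3 rad), every stone lies in the narrow bay below the rim, the cup stands upright within 50 mm of its mat's centre, all at rest, buttons out, tray on the scale, brush, jar and bottle within 20 mm of their start (all of step 3 and value of joint each of tare, print below 0.0012 m and horizontal distance between tray and scale below 0.04 m and distance of each of brush, jar, bottle from where it was at the start of the episode below 0.02 m); the robot touches nothing.
It fails at once if a vertebra is gripped or pressed by the fingers with more than the allowed force (contact force between the fingers and vert_a above 36 N or contact force between the fingers and vert_b above 36 N or contact force between the fingers and vert_c above 36 N or contact force between the fingers and vert_d above 36 N).
It fails at once if a vertebra is dropped: it falls free more than 40 mm above the tray's floor ((height (world z) of vert_a above 0.115 m and contact force between vert_a and anything else below 0.02 N) or (height (world z) of vert_b above 0.115 m and contact force between vert_b and anything else below 0.02 N) or (height (world z) of vert_c above 0.115 m and contact force between vert_c and anything else below 0.02 N) or (height (world z) of vert_d above 0.115 m and contact force between vert_d and anything else below 0.02 N)).
It fails at once if the tare button is pressed with something already in the tray (value of joint tare above 0.003 m and ((x of vert_a in the frame of tray between -0.105 and 0.105 m and y of vert_a in the frame of tray between -0.155 and 0.155 m and z of vert_a in the frame of tray between 0 and 0.055 m) or (x of vert_b in the frame of tray between -0.105 and 0.105 m and y of vert_b in the frame of tray between -0.155 and 0.155 m and z of vert_b in the frame of tray between 0 and 0.055 m) or (x of vert_c in the frame of tray between -0.105 and 0.105 m and y of vert_c in the frame of tray between -0.155 and 0.155 m and z of vert_c in the frame of tray between 0 and 0.055 m) or (x of vert_d in the frame of tray between -0.105 and 0.105 m and y of vert_d in the frame of tray between -0.155 and 0.155 m and z of vert_d in the frame of tray between 0 and 0.055 m) or (x of stone_0 in the frame of tray between -0.105 and 0.105 m and y of stone_0 in the frame of tray between -0.155 and 0.155 m and z of stone_0 in the frame of tray between 0 and 0.055 m) or (x of stone_1 in the frame of tray between -0.105 and 0.105 m and y of stone_1 in the frame of tray between -0.155 and 0.155 m and z of stone_1 in the frame of tray between 0 and 0.055 m) or (x of stone_2 in the frame of tray between -0.105 and 0.105 m and y of stone_2 in the frame of tray between -0.155 and 0.155 m and z of stone_2 in the frame of tray between 0 and 0.055 m) or (x of stone_3 in the frame of tray between -0.105 and 0.105 m and y of stone_3 in the frame of tray between -0.155 and 0.155 m and z of stone_3 in the frame of tray between 0 and 0.055 m) or (x of stone_4 in the frame of tray between -0.105 and 0.105 m and y of stone_4 in the frame of tray between -0.155 and 0.155 m and z of stone_4 in the frame of tray between 0 and 0.055 m) or (x of stone_5 in the frame of tray between -0.105 and 0.105 m and y of stone_5 in the frame of tray between -0.155 and 0.155 m and z of stone_5 in the frame of tray between 0 and 0.055 m))).
It fails at once if the print button is pressed before the lot is complete (value of joint print above 0.003 m and not ((x of vert_a in the frame of tray between -0.105 and 0.105 m and y of vert_a in the frame of tray between -0.155 and 0.155 m and z of vert_a in the frame of tray between 0 and 0.055 m) and (x of vert_b in the frame of tray between -0.105 and 0.105 m and y of vert_b in the frame of tray between -0.155 and 0.155 m and z of vert_b in the frame of tray between 0 and 0.055 m) and (x of vert_c in the frame of tray between -0.105 and 0.105 m and y of vert_c in the frame of tray between -0.155 and 0.155 m and z of vert_c in the frame of tray between 0 and 0.055 m) and (x of vert_d in the frame of tray between -0.105 and 0.105 m and y of vert_d in the frame of tray between -0.155 and 0.155 m and z of vert_d in the frame of tray between 0 and 0.055 m) and (x of stone_0 in the frame of tray between -0.105 and 0.105 m and y of stone_0 in the frame of tray between -0.155 and 0.155 m and z of stone_0 in the frame of tray between 0 and 0.055 m) and (x of stone_1 in the frame of tray between -0.105 and 0.105 m and y of stone_1 in the frame of tray between -0.155 and 0.155 m and z of stone_1 in the frame of tray between 0 and 0.055 m) and (x of stone_2 in the frame of tray between -0.105 and 0.105 m and y of stone_2 in the frame of tray between -0.155 and 0.155 m and z of stone_2 in the frame of tray between 0 and 0.055 m) and (x of stone_3 in the frame of tray between -0.105 and 0.105 m and y of stone_3 in the frame of tray between -0.155 and 0.155 m and z of stone_3 in the frame of tray between 0 and 0.055 m) and (x of stone_4 in the frame of tray between -0.105 and 0.105 m and y of stone_4 in the frame of tray between -0.155 and 0.155 m and z of stone_4 in the frame of tray between 0 and 0.055 m) and (x of stone_5 in the frame of tray between -0.105 and 0.105 m and y of stone_5 in the frame of tray between -0.155 and 0.155 m and z of stone_5 in the frame of tray between 0 and 0.055 m) and (horizontal distance between cup and mat below 0.05 m and angle between cup's own z axis and vertical below 0.12 rad and height (world z) of cup below 0.012 m))).
It fails at once if the tray, brush, jar or bottle is shoved by more than 25 mm (distance of any of brush, jar, bottle, tray from where it was at the start of the episode above 0.025 m).
Of vert_a, vert_b, vert_c, vert_d only 3 to 4 are there at a start; the rules pass over those that are not, and their reading is None.
Of stone_3, stone_4, stone_5 only 1 to 3 are there at a start; the rules pass over those that are not, and their reading is None.
At some moment in a run one of vert_a, vert_b, vert_c, vert_d may be knocked a few centimetres aside while the robot is not near it.
It also fails if it takes over 200 s, if anything falls off the work surface, if the arm or the gripper's body presses on something with over 40 N, if the wrist force passes 120 N, or if a joint passes its speed limit or range.

## Working session

There is one attempt and no reset: what is moved stays moved. The work goes in short steps, Python scripts to look and compute and a shell command to move; the robot and the scene stay as the last step left them, time stands still between calls to the robot, and variables do not carry over. Pictures are saved under pics/ and viewed, at most 14 in all, crops included, and the job is handed in when it is done.

```bash
ls; mkdir -p pics; python3 - <<'E'
from cell import env,eyes,outline_of
import cv2,numpy as np
s=env.read_state();print(s)
for n in("scene","top"):
    c=eyes.capture(n);cv2.imwrite(f"pics/{n}0.png",c["color"][...,::-1]);print(n,c["intrinsics"],c["R"],c["t"])
E
```

```text
pics
{'time': 0.0, 'qpos': array([-1.3777818 ,  0.62933235,  0.03844146,  1.5183409 , -0.02701795,
        0.99628696, -0.01999714]), 'joint_vel': array([-0.00030559,  0.00040823, -0.00070356,  0.0001518 , -0.001127  ,
        0.00132561,  0.00015264]), 'joint_efforts': array([ 3.78734576e-04, -5.49709976e+01,  1.14361390e+00, -1.86632699e+01,
       -5.22561616e-02,  2.38125608e-02,  1.49590642e-04]), 'ee_pos': array([166.24934362, 628.0857355 , 403.77136058]), 'ee_rot': array([-1.15517205e-04,  1.29049253e-01,  9.91637754e-01, -9.17648666e-04]), 'ft_force': array([-0.00731247, -0.02060312, -0.62755661]), 'moment': array([-0.04413739,  0.05056448,  0.01336515]), 'grasp_force': 0.0, 'gripper_width': 93.76669086546372}
scene [[462.56968466   0.         277.3074661 ]
 [  0.         462.56968466 207.928036  ]
 [  0.           0.           1.        ]] [[ 0.41026531  0.91169279  0.02233013]
 [ 0.56515654 -0.23495308 -0.79081928]
 [-0.7157377   0.33706574 -0.61164224]] [-223.19140695 -208.39653281 1555.73352703]
top [[536.26547154   0.         271.77471647]
 [  0.         536.26547154 205.5604561 ]
 [  0.           0.           1.        ]] [[ 0.02198625 -0.99974361 -0.00541495]
 [-0.98804174 -0.02090148 -0.15276335]
 [ 0.152611    0.00870889 -0.98824796]] [  15.79277055  514.17925225 1489.37839296]
```

View pics/scene0.png

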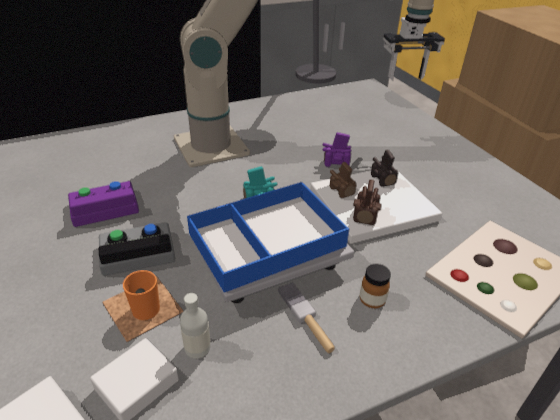

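View pics/top0.png

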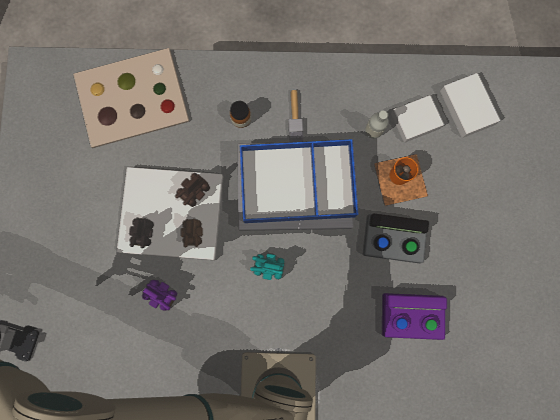

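The top view shows the tray at about (297,182) with its narrow bay on the right (-y). The cup on its mat is at (403,172), the grey indicator at (397,240) with its buttons at (382,243) and (411,246), and three vertebrae are on the slab at (193,188), (141,232) and (192,232). The purple and turquoise look-alikes are off the slab. Next I'll work out poses.

```bash
cat > h.py <<'E'
from cell import env,eyes,outline_of
import cv2,numpy as np
from scipy.optimize import minimize
def back(c,u,v,z):
    d=c["R"].T@np.linalg.solve(c["intrinsics"],[u,v,1.]);o=-c["R"].T@c["t"]
    return (o+d*(z-o[2])/d[2])[:2]
def proj(c,P):
    q=np.atleast_2d(P)@c["R"].T+c["t"];q=q@c["intrinsics"].T
    return q[:,:2]/q[:,2:]
def box(x0,x1,y0,y1,z0,z1): return np.array([[x,y,z] for x in(x0,x1) for y in(y0,y1) for z in(z0,z1)],float)
def boxes(n):
    L,W,H,A,S,T,cx={"a":(80,72,54,58,44,110,5),"b":(76,68,51,56,42,104,5),"c":(72,65,49,53,40,99,4),"d":(68,61,46,50,37,94,4)}[n]
    return [box(-L/2,L/2,-W*.3,W*.3,4,H),box(-L*.2,L*.2,-W/2,W/2,H*.4,H*.7),box(-L*.3,L*.3,-13,13,H,A),box(cx-S/2,cx+S/2,-7,7,A-4,T)]
def render(c,bs,p,z0):
    m=np.zeros((420,560),np.uint8);ca,sa=np.cos(p[2]),np.sin(p[2])
    for b in bs:
        w=np.c_[ca*b[:,0]-sa*b[:,1]+p[0],sa*b[:,0]+ca*b[:,1]+p[1],b[:,2]+z0]
        cv2.fillConvexPoly(m,cv2.convexHull((proj(c,w)*16).round().astype(np.int32)),255,shift=4,lineType=cv2.LINE_AA)
    return m/255.
def fit(n,views,x0,z0=30):
    """views: list of (cam,mask); returns best pose [x,y,yaw], loss"""
    bs=boxes(n);best=None
    def f(p):
        t=0
        for c,m in views:
            r=render(c,bs,p,z0);t+=1-np.minimum(r,m).sum()/np.maximum(r,m).sum()
        return t
    for a in np.arange(0,2*np.pi,np.pi/6):
        s=np.array([[0,0,0],[15,0,.1],[0,15,.1],[0,0,.35]])+[*x0,a]
        r=minimize(f,s[0],method="Nelder-Mead",options=dict(initial_simplex=s,maxfev=90,xatol=.2,fatol=1e-4))
        if best is None or r.fun<best[1]: best=(r.x,r.fun)
    return best
def pose(s=None):
    s=s or env.read_state();w,x,y,z=s["ee_rot"]
    X=np.array([1-2*(y*y+z*z),2*(x*y+w*z)]);return s["ee_pos"],np.degrees(np.arctan2(X[1],X[0]))
def to(x,y,zt=None,yaw=None):
    """rows to bring the TCP to x,y (world), grasp-tip height zt (fingertip z), tool-x yaw (deg)"""
    p,a=pose();d=np.array([x,y])-p[:2];t=np.radians(a);X=np.array([np.cos(t),np.sin(t)]);Y=np.array([np.sin(t),-np.cos(t)])
    o=[d@X/250,d@Y/250,0 if zt is None else (p[2]-199-zt)/250]
    r=None if yaw is None else -(((yaw-a+90)%180)-90)/360
    print("to",np.round([x,y],0),"xyz",np.round(o,4),"roll",r if r is None else round(r,4))
E
cat > m1.py <<'E'
from h import *
C={n:eyes.capture(n) for n in("top","scene")}
O={}
for q in["vert_a","tray","indicator","cup","mat","bottle","jar","slab"]:
    for n in C:
        o=outline_of(q,n);O[q,n]=o
        print(q,n,[(round(d["confidence"],2),[int(v) for v in d["extent"]],(C[n]["color"][d["pixels"]].mean(0).round() if d["pixels"].any() else 0)) for d in o if d["confidence"]>.2])
import pickle;pickle.dump((C,O),open("o.pkl","wb"))
c=C["top"];hsv=cv2.cvtColor(c["color"],cv2.COLOR_RGB2HSV)
for nm,lo,hi in(("tare",105,130),("print",45,75)):
    m=cv2.inRange(hsv[225:262,365:430],(lo,120,60),(hi,255,255));k,l,st,ce=cv2.connectedComponentsWithStats(m);i=1+st[1:,4].argmax()
    print(nm,st[i,4],back(c,*(ce[i]+[365,225]),54).round(1))
E
python3 m1.py
```

```text
vert_a top [(0.94, [140, 282, 174, 309], array([72., 43., 86.])), (0.93, [251, 252, 283, 279], array([ 35., 107., 103.])), (0.83, [131, 219, 155, 245], array([55., 52., 50.])), (0.71, [178, 217, 203, 246], array([60., 52., 46.])), (0.58, [177, 174, 207, 203], array([63., 53., 48.]))]
vert_a scene [(0.91, [326, 160, 355, 195], array([67., 51., 42.])), (0.78, [324, 134, 354, 167], array([79., 44., 92.])), (0.75, [353, 178, 383, 226], array([76., 60., 53.])), (0.72, [245, 168, 276, 195], array([ 47., 104., 100.])), (0.37, [104, 276, 182, 338], array([160., 120.,  91.]))]
tray top [(0.7, [238, 141, 359, 222], array([149., 151., 156.]))]
tray scene [(0.88, [186, 182, 349, 291], array([109., 120., 146.])), (0.47, [353, 177, 378, 226], array([75., 60., 53.]))]
indicator top [(0.84, [382, 295, 446, 341], array([ 87.,  51., 111.])), (0.68, [362, 213, 431, 261], array([63., 68., 67.]))]
indicator scene [(0.9, [100, 221, 172, 272], array([55., 58., 58.])), (0.76, [66, 178, 138, 229], array([ 87.,  52., 104.])), (0.65, [102, 277, 183, 341], array([157., 118.,  89.])), (0.58, [137, 285, 146, 290]
[... 213 characters left out ...]
[(0.92, [121, 272, 161, 320], array([139.,  78.,  42.]))]
mat top [(0.59, [119, 169, 222, 259], array([168., 166., 160.])), (0.57, [377, 158, 428, 204], array([146., 101.,  67.]))]
mat scene [(0.57, [105, 281, 181, 340], array([160., 120.,  90.]))]
bottle top [(0.65, [364, 115, 386, 141], array([131., 129., 118.]))]
bottle scene [(0.88, [181, 292, 210, 356], array([136., 132., 123.]))]
jar top [(0.84, [232, 101, 253, 129], array([61., 52., 45.]))]
jar scene [(0.63, [362, 262, 391, 307], array([89., 75., 64.]))]
slab top [(0.7, [118, 169, 224, 260], array([169., 167., 161.]))]
slab scene [(0.73, [305, 170, 440, 245], array([188., 183., 180.]))]
tare 96 [ 414.8 -285.3]
print 95 [ 405.4 -363.7]
```

```bash
python3 - <<'E'
import pickle
from h import *
C,O=pickle.load(open("o.pkl","rb"))
f=lambda im,k:cv2.convertScaleAbs(cv2.resize(im[...,::-1],None,fx=k,fy=k,interpolation=3),alpha=1.8)
a=f(C["top"]["color"][165:265,115:230],3.4);b=f(C["scene"]["color"][145:245,315:430],3.4)
cv2.imwrite("pics/crop1.png",np.hstack([a,b]))
E
```

```text
(no output)
```

View pics/crop1.png

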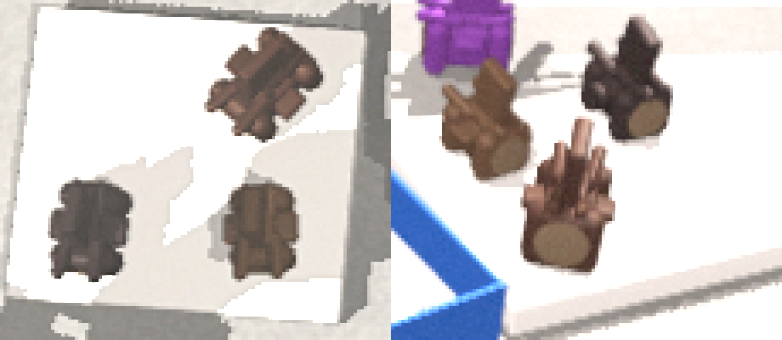

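```bash
cat > vf.py <<'E'
from h import *
import sys
def verts(C,seeds,z0=30,ids="abcd"):
    """seeds {label:(x,y,ids)}: fit from net outlines nearest to the projected seed"""
    D={n:outline_of("vert_a",n) for n in C}
    for k,(x,y,ids) in seeds.items():
        V=[]
        for n,c in C.items():
            u=proj(c,[x,y,z0+45])[0]
            g=[d for d in D[n] if np.hypot(*(np.array(d["extent"]).reshape(2,2).mean(0)-u))<14]
            if g: V.append((c,g[0]["pixels"].astype(float)))
        for i in ids:
            if V:
                p,l=fit(i,V,(x,y),z0);print(k,i,len(V),p[:2].round(1),"yaw",round(np.degrees(p[2])%360,1),"loss",round(l/len(V),3))
E
python3 - <<'E'
from vf import *
C={n:eyes.capture(n) for n in("top","scene")}
c=C["top"]
verts(C,{"A":(*back(c,193,188,75),"a"),"C":(*back(c,142,232,75),"bcd"),"D":(*back(c,192,232,75),"bcd")})
# tray: blue mask, rect at rim z=120
hsv=cv2.cvtColor(c["color"],cv2.COLOR_RGB2HSV)
m=cv2.inRange(hsv,(108,140,40),(125,255,255));m[:,370:]=0;m[230:]=0
h=cv2.convexHull(cv2.findNonZero(m))
q=cv2.approxPolyN(h,4).reshape(-1,2);print(q)
w=np.array([back(c,*p,120) for p in q]);print(w.round(1))
r=cv2.minAreaRect(np.array([back(c,*p[0],120) for p in h],np.float32));print("tray",r)
k=back(c,386,170,85)
for d in outline_of("cup","top")[:1]:
    ex=cv2.minEnclosingCircle(cv2.findNonZero(d["pixels"].astype(np.uint8)));print("cup circ",ex,back(c,*ex[0],89))
for d in outline_of("cup","scene")[:1]:
    e=d["extent"];print("cup scene",e, back(C["scene"],(e[0]+e[2])/2,(e[1]+e[3])/2,46))
for d in outline_of("mat","top"):
    if d["confidence"]>.3 and d["extent"][0]>300:
        r=cv2.minAreaRect(cv2.findNonZero(d["pixels"].astype(np.uint8)));print("mat",r,back(c,*r[0],4))
d=outline_of("bottle","scene")[0];e=d["extent"];print("bottle",back(C["scene"],(e[0]+e[2])/2,e[3]-5,0))
d=outline_of("jar","scene")[0];e=d["extent"];print("jar",back(C["scene"],(e[0]+e[2])/2,e[3]-5,0))
to(414.8,-285.3,80,None);to(414.8,-285.3,80,180)
E
```

```text
A a 2 [550.3 252.5] yaw 317.6 loss 0.183
C b 2 [426.4 392.7] yaw 350.3 loss 0.185
C c 2 [427.1 393.1] yaw 352.8 loss 0.154
C d 2 [428.2 392.8] yaw 358.5 loss 0.15
D b 2 [428.3 250.4] yaw 354.7 loss 0.229
D c 2 [429.6 250.1] yaw 355.8 loss 0.178
D d 2 [430.4 250.1] yaw 1.2 loss 0.142
[[243 222]
 [240 145]
 [352 139]
 [358 216]]
[[ 455.   102.5]
 [ 667.8  117.2]
 [ 691.1 -190.3]
 [ 477.8 -206.2]]
tray ((572.6964721679688, -43.70001220703125), (215.1947479248047, 308.4273681640625), 4.278685569763184)
cup circ ((403.2209167480469, 170.77906799316406), 15.309459686279297) [ 611.70059599 -336.99791731]
cup scene [119.7, 271.0, 161.8, 319.4] [ 613.26607529 -346.94073255]
mat ((400.50006103515625, 179.50003051757812), (45.354156494140625, 44.38401794433594), 75.96376037597656) [ 604.61532179 -349.00632127]
bottle [ 766.8264595  -274.08626687]
jar [792.96196081 125.59482813]
to [ 415. -285.] xyz [-1.8962 -3.2785  0.5027] roll None
to [ 415. -285.] xyz [-1.8962 -3.2785  0.5027] roll -0.0412
```

```bash
python3 -m crank '{"xyz":[[-0.98,-0.57,0],[-0.98,-0.57,0],[-0.98,-0.57,0],[-0.98,-0.57,0],[-0.98,-0.57,0],[-0.98,-0.57,0],[-0.98,-0.57,0],[-0.98,-0.57,0]],"roll":[-0.0412,-0.0412,-0.0412,-0.0412,-0.0412,-0.0412,-0.0412,-0.0412]}' 0 10
```

```text
time: 2.12
ee_pos: [373.0, 421.5, 404.9]
ee_rot: [0.002, 0.006, 1.0, -0.002]
ft_force: [0.9, 0.5, -0.5]
gripper_width: 43.8
grasp_force: 0.0
```

```bash
python3 -m crank '{"xyz":[[-0.4,-1,0],[-0.4,-1,0],[-0.4,-1,0],[-0.4,-1,0],[-0.4,-1,0],[-0.4,-1,0],[-0.4,-1,0]],"roll":[0,0,0,0,0,0,0]}'; python3 -m crank '{"xyz":[[0,-1,0],[0,-1,0],[0,-1,0],[0,-1,0],[0,-1,0],[0,-1,0],[0,-1,0]],"roll":[0,0,0,0,0,0,0]}'; python3 -m crank '{"xyz":[[0.2,-0.85,0.2],[0.2,-0.85,0.2],[0.2,-0.85,0.2],[0.2,-0.85,0.2],[0.2,-0.85,0.2],[0.2,-0.85,0.2],[0.2,-0.85,0.2],[0.2,-0.85,0.2]],"roll":[0,0,0,0,0,0,0,0]}'
python3 - <<'E'
from h import *
print(pose(),env.read_state()["ft_force"],env.read_state()["time"])
to(414.8,-285.3,58,180)
c=eyes.capture("wrist");cv2.imwrite("pics/w1.png",c["color"][...,::-1])
hsv=cv2.cvtColor(c["color"],cv2.COLOR_RGB2HSV)
for nm,lo,hi in(("tare",105,130),("print",45,75)):
    m=cv2.inRange(hsv,(lo,120,60),(hi,255,255));k,l,st,ce=cv2.connectedComponentsWithStats(m)
    for i in range(1,k):
        if st[i,4]>150: print(nm,st[i],back(c,*ce[i],54).round(1))
for n in ("top","scene"):
    c=eyes.capture(n);hsv=cv2.cvtColor(c["color"],cv2.COLOR_RGB2HSV)
    m=cv2.inRange(hsv,(45,120,60),(75,255,255));k,l,st,ce=cv2.connectedComponentsWithStats(m)
    for i in range(1,k):
        if st[i,4]>40: print(n,st[i],back(c,*ce[i],54).round(1))
E
```

```text
time: 2.7
ee_pos: [468.3, 172.7, 404.9]
ee_rot: [0.001, 0.003, 1.0, -0.001]
ft_force: [-0.0, -0.4, -0.3]
gripper_width: 0.8
grasp_force: 0.0
time: 3.28
ee_pos: [466.1, -80.7, 405.1]
ee_rot: [0.0, 0.006, 1.0, -0.003]
ft_force: [0.9, -1.2, 0.2]
gripper_width: 0.6
grasp_force: 0.0
time: 3.95
ee_pos: [416.7, -284.8, 354.4]
ee_rot: [-0.0, 0.001, 1.0, 0.0]
ft_force: [0.5, -0.1, -0.3]
gripper_width: 0.6
grasp_force: 0.0
(array([ 416.68691876, -284.82302131,  354.44618041]), np.float64(179.8854616290842)) [ 0.50956745 -0.08332592 -0.29989102] 3.95
to [ 415. -285.] xyz [ 0.0075 -0.0019  0.3898] roll -0.0003
tare [ 262  186   37   39 1104] [ 414.3 -282.7]
tare [ 389  276  171   34 4483] [ 494.7 -107.3]
tare [ 506  348   52   53 2238] [573. -54.]
print [ 162  176   39   38 1154] [ 405.  -362.1]
scene [ 79 188  10   8  63] [ 193.9 -414.9]
scene [110 230  13  11 101] [ 408.1 -363.9]
```

```bash
python3 -m crank '{"xyz":[[0.006,0.002,0.39],[0.006,0.002,0.39],[0.006,0.002,0.39],[0.006,0.002,0.39],[0.006,0.002,0.41],[0.006,0.002,0.425],[0.006,0.002,0.435],[0.006,0.002,0.435],[0.006,0.002,0.435],[0.006,0.002,0.435]],"roll":[0,0,0,0,0,0,0,0,0,0]}'
```

```text
time: 4.93
ee_pos: [415.3, -282.5, 250.8]
ee_rot: [0.001, -0.001, 1.0, 0.0]
ft_force: [-7.0, 8.1, 39.9]
gripper_width: 0.5
grasp_force: 19.7
```

```bash
python3 - <<'E'
from h import *
a=eyes.capture("wrist")["color"][...,::-1];b=eyes.capture("scene")["color"][200:300,80:220,::-1]
s=env.read_state();print(s["ee_pos"],s["ft_force"],s["moment"],s["time"])
a=cv2.resize(a,None,fx=.8,fy=.8);b=cv2.resize(b,(470,336))[:, :350]
cv2.imwrite("pics/press.png",np.hstack([a,b]))
E
```

```text
[ 415.32607401 -282.48577417  250.7787527 ] [-7.74494169  8.19241757 39.25180174] [ 2.09063508e+00  1.80381231e+00 -1.48259080e-03] 5.0333
```

View pics/press.png

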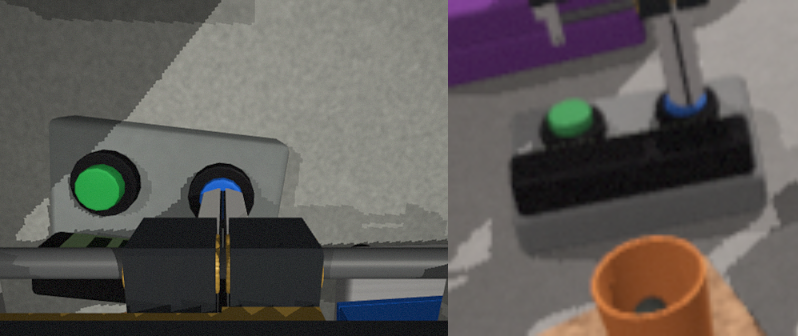

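```bash
for i in 1 2 3 4 5 6 7; do python3 -m crank '{"xyz":[[0,0,-0.006],[0,0,-0.006],[0,0,-0.006]],"roll":[0,0,0]}' | grep -E "ee_pos|ft_f"; done
```

```text
ee_pos: [415.4, -282.5, 251.0]
ft_force: [-5.4, 7.1, 25.7]
ee_pos: [415.6, -282.9, 251.4]
ft_force: [-3.1, 3.9, 12.1]
ee_pos: [415.7, -283.2, 251.9]
ft_force: [-0.5, 3.5, 4.9]
ee_pos: [415.8, -283.9, 252.4]
ft_force: [0.9, 2.6, 3.9]
ee_pos: [415.8, -284.3, 253.6]
ft_force: [1.2, 3.2, 3.5]
ee_pos: [415.5, -284.5, 255.0]
ft_force: [1.7, 1.8, 2.7]
ee_pos: [415.3, -284.6, 256.5]
ft_force: [2.5, 0.3, 1.8]
```

```bash
python3 -m crank '{"xyz":[[0,0,-0.2],[0,0,-0.3],[0,0,-0.4],[-0.3,0,-0.5],[-0.79,-0.23,-0.55],[-0.79,-0.23,-0.55],[-0.79,-0.23,-0.55],[-0.79,-0.23,-0.55],[-0.79,-0.23,-0.55],[-0.79,-0.23,-0.55],[-0.79,-0.23,-0.55],[-0.79,-0.23,-0.55]],"roll":[0,0,0,0,0,0,0,0,0,0,0,0]}' 1
cat > cup.py <<'E'
from h import *
c=eyes.capture("wrist");o=outline_of("cup","wrist");print([(round(d["confidence"],2),d["extent"]) for d in o])
hsv=cv2.cvtColor(c["color"],cv2.COLOR_RGB2HSV);m=cv2.inRange(hsv,(3,170,60),(16,255,255))
m=cv2.morphologyEx(m,cv2.MORPH_OPEN,np.ones((3,3)))
k,l,st,ce=cv2.connectedComponentsWithStats(m);i=1+st[1:,4].argmax();print(st[i],back(c,*ce[i],50))
import sys
cv2.imwrite("pics/"+sys.argv[1],c["color"][...,::-1])
# fit cup pose x,y: union of foot+rim discs
t=np.linspace(0,2*np.pi,48);R=lambda r,z:np.c_[r*np.cos(t),r*np.sin(t),0*t+z]
P=np.vstack([R(29,4),R(34,89)])
m2=np.zeros_like(m);cv2.fillConvexPoly(m2,cv2.convexHull(np.argwhere(l==i)[:,::-1].astype(np.int32)),1)
def f(p):
    r=np.zeros((420,560),np.uint8);cv2.fillConvexPoly(r,cv2.convexHull((proj(c,P+[*p,0])*16).astype(np.int32)),1,shift=4)
    return 1-(r&m2).sum()/(r|m2).sum()
r=minimize(f,back(c,*ce[i],50),method="Nelder-Mead");print("cup",r.x,r.fun)
m=cv2.inRange(hsv,(3,60,60),(20,160,255))
to(*r.x,None,180)
E
python3 cup.py w2.png
```

```text
time: 7.78
ee_pos: [610.9, -341.6, 393.1]
ee_rot: [-0.002, 0.001, 1.0, 0.0]
ft_force: [-0.8, 0.1, 0.6]
gripper_width: 76.9
grasp_force: 0.0
[]
[ 235  170   82   85 3355] [ 630.94835314 -342.93587113]
cup [ 617.74200674 -342.60470536] 0.01919210382014258
to [ 618. -343.] xyz [-0.0261 -0.0042  0.    ] roll -0.0001
```

View pics/w2.png

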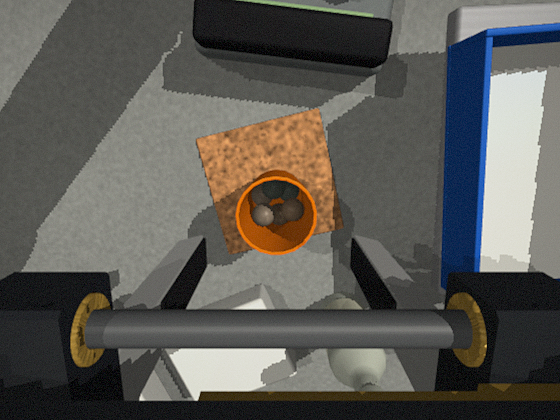

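Tare was fully down: the force showed its 6 mm spring region, so the tips sit about 4 mm lower than nominal. The wrist picture shows the cup at (277,215) with the stones in it, near the mat's far edge. I'll grip it high.

```bash
python3 -m crank '{"xyz":[[-0.026,-0.004,0.1],[-0.026,-0.004,0.3],[-0.026,-0.004,0.4],[-0.026,-0.004,0.5],[-0.026,-0.004,0.58],[-0.026,-0.004,0.58],[-0.026,-0.004,0.58]],"roll":[0,0,0,0,0,0,0]}' 1
python3 -m crank '{"xyz":[[0,0,0],[0,0,0],[0,0,0],[0,0,0],[0,0,0],[0,0,0],[0,0,0]],"roll":[0,0,0,0,0,0,0]}' 0.3 25
python3 -m crank '{"xyz":[[0,0,-0.1],[0,0,-0.25],[0,0,-0.4],[0,0,-0.55],[0,0,-0.6],[0,0,-0.6],[0,0,-0.6]],"roll":[-0.0117,-0.0117,-0.0117,-0.0117,-0.0117,-0.0117,-0.0117]}'
python3 - <<'E'
from h import *
t=np.radians(4.2);R=np.array([[np.cos(t),-np.sin(t)],[np.sin(t),np.cos(t)]]);print(pose());to(*(np.array([572.7,-43.7])+R@[45,-99]),None,184.2)
E
```

```text
time: 8.47
ee_pos: [618.3, -342.5, 248.5]
ee_rot: [-0.001, 0.0, 1.0, 0.0]
ft_force: [1.1, -0.0, 0.3]
gripper_width: 94.3
grasp_force: 0.0
time: 9.05
ee_pos: [619.6, -342.9, 250.2]
ee_rot: [0.001, 0.0, 1.0, -0.001]
ft_force: [-1.2, -0.1, 5.5]
gripper_width: 66.7
grasp_force: 25.0
time: 9.63
ee_pos: [619.0, -342.3, 398.6]
ee_rot: [-0.0, -0.037, 0.999, 0.0]
ft_force: [0.2, -0.4, -2.2]
gripper_width: 66.6
grasp_force: 25.0
(array([ 618.95079441, -342.33626148,  398.5528565 ]), np.float64(-175.78031197478677))
to [ 625. -139.] xyz [-0.0833  0.8089  0.    ] roll 0.0001
```

```bash
python3 -m crank '{"xyz":[[-0.083,0.809,0],[-0.083,0.809,0],[-0.083,0.809,0],[-0.083,0.809,0],[-0.083,0.809,0],[-0.083,0.809,0],[-0.083,0.809,0],[-0.083,0.809,0]],"roll":[0,0,0,0,0,0,0,0]}'
python3 - <<'E'
from h import *
print(pose())
c=eyes.capture("wrist");cv2.imwrite("pics/w3.png",c["color"][...,::-1])
t=np.radians(4.2);R=np.array([[np.cos(t),-np.sin(t)],[np.sin(t),np.cos(t)]])
im=c["color"][...,::-1].copy()
for q in [(-105,-155),(-105,-45),(-100,-150),(-100,-47.5),(0,-150),(0,-47.5),(-105,155),(-50,-150),(-50,-47.5)]:
    u=proj(c,[*(np.array([572.7,-43.7])+R@q),120])[0];print(q,u.round())
    cv2.circle(im,(int(u[0]),int(u[1])),3,(0,0,255),-1)
cv2.imwrite("pics/w3.png",im)
E
```

```text
time: 10.3
ee_pos: [624.4, -139.5, 396.7]
ee_rot: [-0.002, -0.037, 0.999, -0.0]
ft_force: [-0.7, -0.4, -1.3]
gripper_width: 66.9
grasp_force: 25.0
(array([ 624.42875834, -139.53023182,  396.67937017]), np.float64(-175.75911477934577))
(-105, -155) [192.  -5.]
(-105, -45) [360.  -5.]
(-100, -150) [200.   4.]
(-100, -47.5) [356.   3.]
(0, -150) [207. 157.]
(0, -47.5) [349. 157.]
(-105, 155) [666.  -5.]
(-50, -150) [204.  84.]
(-50, -47.5) [352.  84.]
```

View pics/w3.png

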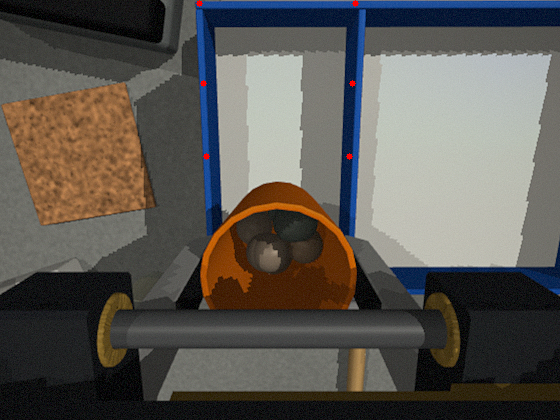

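```bash
python3 -m crank '{"xyz":[[0,0.008,0.1],[0,0.008,0.2],[0,0.008,0.26],[0,0.008,0.28],[0,0.008,0.29],[0,0.008,0.3],[0,0.008,0.3],[0,0.008,0.3]],"roll":[0,0,0,0,0,0,0,0]}'
python3 -m crank '{"xyz":[[0,0,0],[0,0,0],[0,0,0]],"roll":[0,0,0]}' - 8
```

```text
time: 11.02
ee_pos: [625.2, -137.8, 324.8]
ee_rot: [0.001, -0.036, 0.999, -0.0]
ft_force: [0.5, 0.6, -1.3]
gripper_width: 66.7
grasp_force: 25.1
time: 11.27
ee_pos: [625.1, -137.3, 324.5]
ee_rot: [0.0, -0.037, 0.999, -0.0]
ft_force: [-0.2, -0.4, -0.6]
gripper_width: 67.2
grasp_force: 7.9
```

```bash
python3 -m crank '{"xyz":[[0,0,0.008],[0,0,0.014],[0,0,0.014],[0,0,0.014]],"roll":[0,0,0,0]}'
python3 -m crank '{"xyz":[[0.035,0,-0.013],[0.07,0,-0.02],[0.105,0,-0.024],[0.142,0,-0.022],[0.178,0,-0.015],[0.212,0,-0.006],[0.245,0,0.01],[0.276,0,0.03],[0.305,0,0.053],[0.33,0,0.078],[0.355,0,0.105],[0.368,0,0.125]],"roll":[0,0,0,0,0,0,0,0,0,0,0,0]}'
python3 - <<'E'
from h import *
a=cv2.resize(eyes.capture("wrist")["color"][...,::-1],None,fx=.8,fy=.8)
b=cv2.resize(eyes.capture("scene")["color"][170:300,180:320,::-1],(350,336),interpolation=2)
cv2.imwrite("pics/tip.png",np.hstack([a,b]));print(pose(),env.read_state()["ft_force"])
E
```

```text
time: 11.6
ee_pos: [625.3, -137.4, 321.1]
ee_rot: [0.001, -0.037, 0.999, -0.0]
ft_force: [-0.3, 0.8, 3.0]
gripper_width: 67.5
grasp_force: 8.0
time: 12.6
ee_pos: [533.7, -144.5, 291.4]
ee_rot: [0.003, -0.037, 0.999, -0.001]
ft_force: [0.8, 1.5, 12.4]
gripper_width: 65.5
grasp_force: 7.9
(array([ 533.0875078 , -144.40339365,  290.52953316]), np.float64(-175.81595918461682)) [ 0.94041891 -0.78709659  5.92146808]
```

View pics/tip.png

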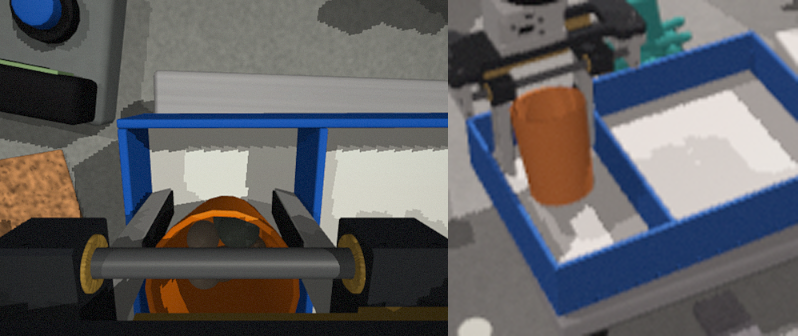

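The cup slid upright instead of tipping, and now stands at the bay's near end. I'll tip it over the bay's end wall instead, with a low grip and the foot edge resting on the wall. First I'll measure where that wall is.

```bash
cat > wall.py <<'E'
from h import *
c=eyes.capture("wrist");hsv=cv2.cvtColor(c["color"],cv2.COLOR_RGB2HSV)
m=cv2.inRange(hsv,(105,130,30),(128,255,255))
V=c["color"][...,2].astype(int)
for u in(230,280,330):
    r=np.where(m[:250,u])[0]
    if len(r):
        print(u,"rows",r.min(),r.max(),[tuple(back(c,u,v,120).round(1)) for v in(r.min(),)],"blue profile",V[r.min()-2:r.max()+3:1,u])
E
python3 wall.py
python3 -m crank '{"xyz":[[0,0,0],[0,0,0],[0,0,0]],"roll":[0,0,0]}' 0.76 25
python3 -m crank '{"xyz":[[0,0,0.02],[0,0,0.038],[0,0,0.038],[0,0,0.038]],"roll":[0,0,0,0]}'
```

```text
230 rows 145 162 [(np.float64(477.3), np.float64(-168.2))] blue profile [148 106  91  97  94 100 101  94 119 156 179 179 175 176 173 171 164 174
 158 114  92 101]
280 rows 144 162 [(np.float64(475.4), np.float64(-147.3))] blue profile [160 151 112  91  96  98 100  98  89 125 168 178 182 176 173 176 170 173
 172 152 113  89 101]
330 rows 144 162 [(np.float64(473.9), np.float64(-126.3))] blue profile [159 136  98  95  99  95  94 101  86 127 169 177 177 180 177 170 171 169
 170 153 102  95  98]
time: 13.0
ee_pos: [532.6, -144.2, 289.1]
ee_rot: [-0.0, -0.037, 0.999, 0.0]
ft_force: [0.5, 0.3, -2.2]
gripper_width: 71.4
grasp_force: 0.0
time: 13.33
ee_pos: [532.9, -144.1, 279.0]
ee_rot: [-0.001, -0.037, 0.999, 0.0]
ft_force: [-0.6, -1.0, 0.4]
gripper_width: 71.4
grasp_force: 0.0
```

```bash
python3 -m crank '{"xyz":[[0,0,0],[0,0,0],[0,0,0],[0,0,0]],"roll":[0,0,0,0]}' 0.3 25
python3 -m crank '{"xyz":[[0,0,-0.1],[0,0,-0.2],[0,0,-0.26],[0,0,-0.26],[0,0,-0.26]],"roll":[0,0,0,0,0]}'
cat > cupfit.py <<'E'
from h import *
import sys
z0=float(sys.argv[1])
t=np.linspace(0,2*np.pi,48);R=lambda r,z:np.c_[r*np.cos(t),r*np.sin(t),0*t+z]
P=np.vstack([R(29,z0),R(34,z0+85)])
C=[];p0=pose()[0][:2]
for n in("scene",):
    c=eyes.capture(n);hsv=cv2.cvtColor(c["color"],cv2.COLOR_RGB2HSV);m=cv2.inRange(hsv,(3,150,50),(16,255,255))
    k,l,st,ce=cv2.connectedComponentsWithStats(m);i=1+st[1:,4].argmax();print(n,st[i])
    m2=np.zeros_like(m);cv2.fillConvexPoly(m2,cv2.convexHull(np.argwhere(l==i)[:,::-1].astype(np.int32)),1);C.append((c,m2))
def f(p):
    s=0
    for c,m in C:
        r=np.zeros((420,560),np.uint8);cv2.fillConvexPoly(r,cv2.convexHull((proj(c,P+[*p,0])*16).astype(np.int32)),1,shift=4);s+=1-(r&m).sum()/(r|m).sum()
    return s
r=minimize(f,p0,method="Nelder-Mead",options=dict(initial_simplex=np.array([p0,p0+[8,0],p0+[0,8]])));print("TCP",pose()[0],"cup",r.x.round(1),r.fun)
E
python3 cupfit.py 138
```

```text
time: 13.67
ee_pos: [533.2, -144.1, 279.8]
ee_rot: [0.0, -0.037, 0.999, -0.0]
ft_force: [-0.2, 1.0, 0.2]
gripper_width: 48.2
grasp_force: 0.4
time: 14.08
ee_pos: [532.8, -144.2, 345.2]
ee_rot: [0.0, -0.037, 0.999, -0.0]
ft_force: [-2.7, -0.8, 0.8]
gripper_width: 28.2
grasp_force: 1.0
scene [ 210  207   30   46 1131]
TCP [ 532.47558229 -144.09151763  344.26356951] cup [ 626.1 -157.2] 0.23575129533678751
```

```bash
python3 - <<'E'
from h import *
a=cv2.resize(eyes.capture("wrist")["color"][...,::-1],None,fx=.8,fy=.8)
b=cv2.resize(eyes.capture("scene")["color"][170:300,180:320,::-1],(350,336),interpolation=2)
cv2.imwrite("pics/tip2.png",np.hstack([a,b]));print(pose(),env.read_state()["gripper_width"])
E
```

```text
(array([ 532.44091834, -144.05046597,  343.52020396]), np.float64(-175.79218437659338)) 28.084871656693153
```

View pics/tip2.png

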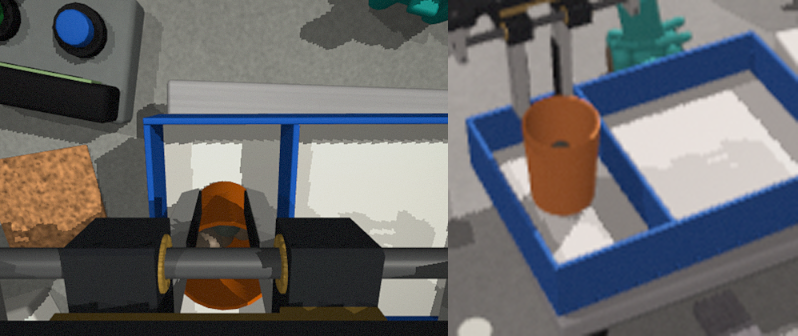

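```bash
python3 -m crank '{"xyz":[[0,0,-0.08],[0,0,-0.2],[0.3,0,-0.3],[0.6,0,-0.3],[0.6,0,-0.3],[0.6,0,-0.3]],"roll":[0,0,0,0,0,0]}' 0.76
python3 cupfit.py 75; python3 - <<'E'
from h import *
t=np.radians(4.2);R=np.array([[np.cos(t),-np.sin(t)],[np.sin(t),np.cos(t)]])
# cup from the top camera as well
c=eyes.capture("top");hsv=cv2.cvtColor(c["color"],cv2.COLOR_RGB2HSV);m=cv2.inRange(hsv,(3,150,50),(16,255,255))
k,l,st,ce=cv2.connectedComponentsWithStats(m);i=1+st[1:,4].argmax();print(st[i],back(c,*(st[i,:2]+st[i,2:4]/2.),120))
print("bay centre line at x=565", np.array([572.7,-43.7])+R@[-15,-99])
E
```

```text
time: 14.73
ee_pos: [380.1, -155.1, 418.9]
ee_rot: [-0.001, -0.036, 0.999, 0.0]
ft_force: [-0.9, -0.8, 0.1]
gripper_width: 64.7
grasp_force: 0.0
scene [ 209  207   30   46 1148]
TCP [ 376.01381391 -155.54798633  419.02369519] cup [ 380.1 -155.1] 1.0
[323 169  26  28 313] [ 566.9506116  -146.80984373]
bay centre line at x=565 [ 564.99086436 -143.5327062 ]
```

```bash
sed -i 's/p0=pose()\[0\]\[:2\]/p0=np.array([float(v) for v in sys.argv[2:4]]) if len(sys.argv)>3 else pose()[0][:2]/; s/for n in("scene",):/for n in(("scene","top") if len(sys.argv)>3 else ("scene",)):/' cupfit.py
python3 cupfit.py 75 567 -147; python3 - <<'E'
from h import *
to(567,-146,None,184.2)
E
```

```text
scene [ 209  207   30   46 1149]
top [323 169  26  28 314]
TCP [ 383.87782408 -155.25011458  419.49400042] cup [ 564.7 -141.1] 0.16699911793663047
to [ 567 -146] xyz [-0.7332 -0.0165  0.    ] roll -0.0
```

```bash
python3 -m crank '{"xyz":[[-0.2,-0.006,0],[-0.5,-0.006,0],[-0.726,-0.006,0],[-0.726,-0.006,0],[-0.726,-0.006,0],[-0.726,-0.006,0],[-0.726,-0.006,0.1],[-0.726,-0.006,0.25],[-0.726,-0.006,0.362],[-0.726,-0.006,0.362],[-0.726,-0.006,0.362],[-0.726,-0.006,0.362]],"roll":[0,0,0,0,0,0,0,0,0,0,0,0]}' 0.98
python3 -m crank '{"xyz":[[0,0,0],[0,0,0],[0,0,0],[0,0,0],[0,0,0]],"roll":[0,0,0,0,0]}' 0.765 25
python3 - <<'E'
from h import *
c=eyes.capture("wrist")["color"][...,::-1];cv2.imwrite("pics/w5.png",c);print(pose())
E
```

```text
time: 15.93
ee_pos: [565.3, -143.4, 330.2]
ee_rot: [0.001, -0.037, 0.999, -0.0]
ft_force: [1.1, -0.1, -0.3]
gripper_width: 92.2
grasp_force: 0.0
time: 16.35
ee_pos: [564.9, -143.0, 329.9]
ee_rot: [0.001, -0.037, 0.999, 0.0]
ft_force: [0.1, 0.4, 1.0]
gripper_width: 72.0
grasp_force: 0.5
(array([ 564.87672045, -142.98600541,  329.66772398]), np.float64(-175.7760475077137))
```

View pics/w5.png

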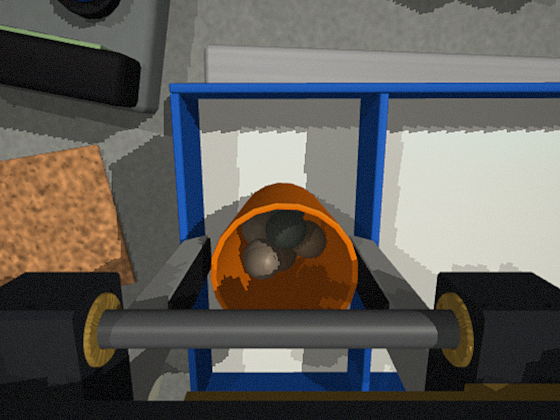

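```bash
python3 - <<'E'
from h import *
c=eyes.capture("wrist");hsv=cv2.cvtColor(c["color"],cv2.COLOR_RGB2HSV)
t=np.linspace(0,2*np.pi,48);ring=np.c_[34*np.cos(t),34*np.sin(t),0*t+160]
m=cv2.inRange(hsv,(3,190,190),(16,255,255));m[300:]=0
pts=cv2.findNonZero(m).reshape(-1,2)
dt=cv2.distanceTransform(255-m,cv2.DIST_L2,3)
def f(p):
    u=proj(c,ring+[*p,0]);k=(u[:,1]<290)&(u[:,1]>=0);v=u[k].round().astype(int);return np.minimum(dt[v[:,1].clip(0,419),v[:,0].clip(0,559)],8).mean()
r=min((minimize(f,[565+dx,-143],method="Nelder-Mead",options=dict(initial_simplex=[[565+dx,-143],[570+dx,-143],[565+dx,-138]])) for dx in(-12,-6,0,6,12)),key=lambda r:r.fun)
print(r.x,r.fun,pose()[0])
E
```

```text
[ 567.26349068 -139.00697994] 0.8807160258293152 [ 564.86059035 -143.00211002  329.53917732]
```

```bash
python3 -m crank '{"xyz":[[-0.008,0.006,0.05],[-0.008,0.006,0.1],[-0.008,0.006,0.15],[-0.008,0.006,0.194],[-0.008,0.006,0.194],[-0.008,0.006,0.194]],"roll":[0,0,0,0,0,0]}'
python3 -m crank '{"xyz":[[0,0,0],[0,0,0],[0,0,0],[0,0,0],[0,0,0]],"roll":[0,0,0,0,0]}' 0.3 25
python3 -m crank '{"xyz":[[0,0,-0.1],[0,0,-0.2],[0,0,-0.3],[0,0,-0.3],[0,0,-0.3]],"roll":[0,0,0,0,0]}'
python3 cupfit.py 150 567 -143
```

```text
time: 16.95
ee_pos: [566.3, -141.7, 279.6]
ee_rot: [-0.001, -0.037, 0.999, 0.0]
ft_force: [-0.0, 0.3, 0.1]
gripper_width: 72.0
grasp_force: 0.0
time: 17.37
ee_pos: [566.7, -141.7, 281.0]
ee_rot: [0.0, -0.037, 0.999, -0.0]
ft_force: [-0.1, 0.4, -0.7]
gripper_width: 64.8
grasp_force: 24.9
time: 17.78
ee_pos: [566.9, -141.8, 356.9]
ee_rot: [0.001, -0.037, 0.999, -0.0]
ft_force: [-0.8, -0.1, -1.7]
gripper_width: 64.5
grasp_force: 24.9
scene [ 209  181   29   46 1136]
top [231 115  18   9  50]
TCP [ 565.96395465 -141.54882451  354.74035822] cup [ 561.2 -139.6] 1.1746817538896748
```

```bash
python3 -m crank '{"xyz":[[0.1,0,0],[0.2,0,0],[0.252,0,0],[0.252,0,0],[0.252,0,0.06],[0.252,0,0.1],[0.252,0,0.112],[0.252,0,0.112],[0.252,0,0.112]],"roll":[0,0,0,0,0,0,0,0,0]}'
python3 -m crank '{"xyz":[[0,0,0.0],[0,0,0.008],[0,0,0.008],[0,0,0.008]],"roll":[0,0,0,0]}' - 12
```

```text
time: 18.63
ee_pos: [504.1, -146.1, 327.2]
ee_rot: [-0.0, -0.037, 0.999, 0.0]
ft_force: [-0.2, -1.1, -2.6]
gripper_width: 64.9
grasp_force: 24.9
time: 18.97
ee_pos: [503.9, -146.4, 325.9]
ee_rot: [0.0, -0.037, 0.999, -0.0]
ft_force: [0.4, -0.1, -1.4]
gripper_width: 65.2
grasp_force: 11.9
```

```bash
python3 -m crank '{"xyz":[[-0.008,0,0.009],[-0.015,0,0.018],[-0.021,0,0.028],[-0.027,0,0.039],[-0.031,0,0.05],[-0.035,0,0.061],[-0.037,0,0.073],[-0.039,0,0.084],[-0.039,0,0.096],[-0.039,0,0.108],[-0.035,0,0.131],[-0.035,0,0.131]],"roll":[0,0,0,0,0,0,0,0,0,0,0,0]}'
python3 - <<'E'
from h import *
a=cv2.resize(eyes.capture("wrist")["color"][...,::-1],None,fx=.8,fy=.8)
b=cv2.resize(eyes.capture("scene")["color"][170:300,180:320,::-1],(350,336),interpolation=2)
cv2.imwrite("pics/tip3.png",np.hstack([a,b]));print(pose(),env.read_state()["gripper_width"])
E
```

```text
time: 19.97
ee_pos: [519.2, -144.1, 296.2]
ee_rot: [0.01, -0.038, 0.999, -0.001]
ft_force: [12.3, 4.8, 10.4]
gripper_width: 62.8
grasp_force: 11.6
(array([ 519.06231418, -144.1107725 ,  296.46949454]), np.float64(-175.6629411591572)) 63.10355667608487
```

View pics/tip3.png

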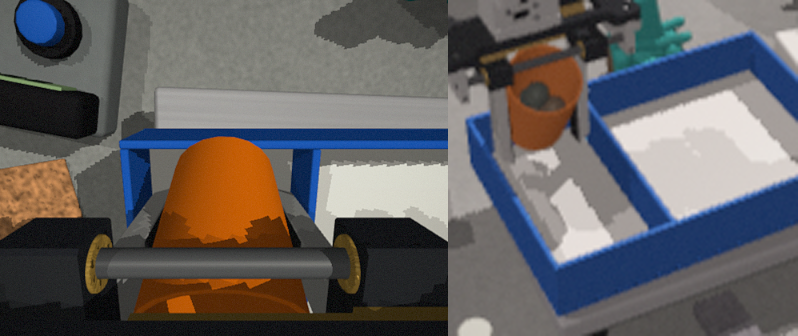

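```bash
cat > tray.py <<'E'
from h import *
c=eyes.capture("top");hsv=cv2.cvtColor(c["color"],cv2.COLOR_RGB2HSV)
m=cv2.inRange(hsv,(108,140,40),(125,255,255));m[:,370:]=0;m[232:]=0;m[:130]=0
h=cv2.convexHull(cv2.findNonZero(m));q=cv2.approxPolyN(h,4).reshape(-1,2);print(q.tolist())
w=np.array([back(c,*p,120) for p in q]);print(w.round(0).tolist())
r=cv2.minAreaRect(np.array([back(c,*p[0],120) for p in h],np.float32));print("tray",np.round(r[0],1),np.round(r[1],1),round(r[2],2))
E
python3 tray.py; python3 wall.py|cut -c1-60
```

```text
[[327, 218], [243, 223], [240, 145], [358, 139]]
[[471.0, -123.0], [452.0, 102.0], [668.0, 117.0], [691.0, -207.0]]
tray [572.5 -43.6] [215.3 308.7] 4.33
230 rows 161 185 [(np.float64(473.4), np.float64(-168.4))] b
 179 180 182 182 180 178 179 178 157 111  88]
280 rows 161 170 [(np.float64(471.8), np.float64(-146.5))] b
330 rows 161 186 [(np.float64(470.2), np.float64(-124.6))] b
 177 180 183 177 179 176 170 176 161 105  87 102]
```

```bash
python3 -m crank '{"xyz":[[0,0,0.0],[0,0,0.01],[0,0,0.02],[0,0,0.03],[0.005,0,0.04],[0.01,0,0.05],[0.01,0,0.05]],"roll":[0,0,0,0,0,0,0]}' - 6
python3 - <<'E'
from h import *
a=cv2.resize(eyes.capture("wrist")["color"][...,::-1],None,fx=.8,fy=.8)
b=cv2.resize(eyes.capture("scene")["color"][170:300,180:320,::-1],(350,336),interpolation=2)
cv2.imwrite("pics/tip4.png",np.hstack([a,b]));print(pose(),env.read_state()["gripper_width"])
E
```

```text
time: 20.75
ee_pos: [513.7, -144.5, 282.0]
ee_rot: [0.005, -0.038, 0.999, -0.0]
ft_force: [7.1, 4.2, 3.7]
gripper_width: 61.4
grasp_force: 5.8
(array([ 513.62014109, -144.50413433,  282.07273422]), np.float64(-175.69031153263052)) 61.37495735400859
```

View pics/tip4.png

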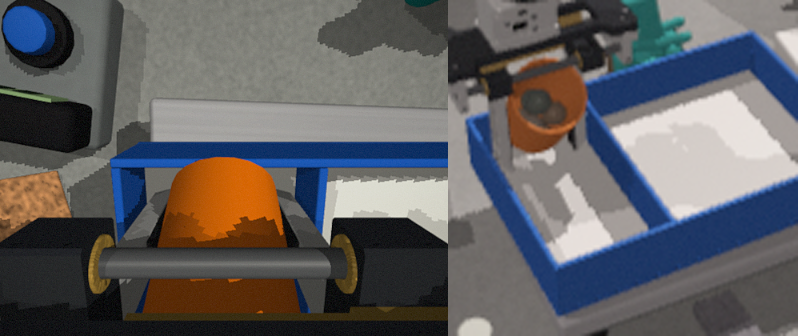

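```bash
python3 -m crank '{"xyz":[[0,0,0],[-0.01,0,-0.01],[-0.03,0,-0.03],[-0.05,0,-0.06],[-0.08,0,-0.09],[-0.08,0,-0.12],[-0.08,0,-0.15],[-0.08,0,-0.15],[-0.08,0,-0.15]],"roll":[0,0,0,0,0,0,0,0,0]}' - 3
cat > tilt.py <<'E'
# fit cup pitch (mouth toward tray +x) from scene camera; pivot at TCP-184
from h import *
import sys
p,a=pose();n="scene";c=eyes.capture(n);hsv=cv2.cvtColor(c["color"],cv2.COLOR_RGB2HSV);m=cv2.inRange(hsv,(3,150,50),(16,255,255))
m[:,:180]=0
k,l,st,ce=cv2.connectedComponentsWithStats(m);i=1+st[1:,4].argmax();print(st[i])
m2=np.zeros_like(m);cv2.fillConvexPoly(m2,cv2.convexHull(np.argwhere(l==i)[:,::-1].astype(np.int32)),1)
t=np.linspace(0,2*np.pi,48);R=lambda r,z:np.c_[r*np.cos(t),r*np.sin(t),0*t+z]
P=np.vstack([R(29,0),R(34,85)]);yw=np.radians(a+180)
Rz=np.array([[np.cos(yw),-np.sin(yw),0],[np.sin(yw),np.cos(yw),0],[0,0,1]])
def f(q):
    th,x,y,z=q;Ry=np.array([[np.cos(th),0,np.sin(th)],[0,1,0],[-np.sin(th),0,np.cos(th)]])
    W=(P-[0,0,24])@Ry.T@Rz.T+p-[0,0,184]+[x,y,z]
    r=np.zeros((420,560),np.uint8);cv2.fillConvexPoly(r,cv2.convexHull((proj(c,W)*16).astype(np.int32)),1,shift=4)
    return 1-(r&m2).sum()/(r|m2).sum()+1e-4*(x*x+y*y+z*z)
B=[]
for t0 in np.radians([0,30,60,90,120,150,180]):
    s=np.array([t0,0,0,0])+np.vstack([np.zeros(4),np.diag([.3,6,6,6])])
    r=minimize(f,s[0],method="Nelder-Mead",options=dict(initial_simplex=s));B.append((round(r.fun,3),round(np.degrees(r.x[0])),r.x[1:].round(0).tolist()))
print(sorted(B)[:3])
E
python3 tilt.py
```

```text
time: 21.6
ee_pos: [529.6, -144.6, 318.4]
ee_rot: [0.0, -0.037, 0.999, -0.0]
ft_force: [-0.3, -0.0, -2.7]
gripper_width: 61.6
grasp_force: 3.1
[205 186  32  35 627]
[(np.float64(0.223), 40, [-15.0, 2.0, 17.0]), (np.float64(0.224), 41, [-19.0, 4.0, 13.0]), (np.float64(0.225), 42, [-20.0, 6.0, 12.0])]
```

```bash
python3 -m crank '{"xyz":[[0,0,0.03],[0,0,0.06],[0,0,0.08],[0,0,0.08],[0,0,0.08]],"roll":[0,0,0,0,0]}'
python3 -m crank '{"xyz":[[0,0,0],[0,0,0],[0,0,0],[0,0,0],[0,0,0],[0,0,0]],"roll":[0,0,0,0,0,0]}' 0.76
cat > pic.py <<'E'
from h import *
import sys
a=cv2.resize(eyes.capture("wrist")["color"][...,::-1],None,fx=.8,fy=.8)
b=cv2.resize(eyes.capture("scene")["color"][170:300,180:320,::-1],(350,336),interpolation=2)
cv2.imwrite("pics/"+sys.argv[1],np.hstack([a,b]));print(pose(),env.read_state()["gripper_width"])
E
python3 pic.py tip5.png
```

```text
time: 22.07
ee_pos: [529.7, -144.3, 297.0]
ee_rot: [-0.001, -0.037, 0.999, 0.0]
ft_force: [0.5, -0.3, -1.4]
gripper_width: 61.8
grasp_force: 3.1
time: 22.57
ee_pos: [530.0, -144.4, 298.1]
ee_rot: [0.0, -0.037, 0.999, -0.0]
ft_force: [0.5, 0.3, -1.1]
gripper_width: 71.4
grasp_force: 0.0
(array([ 529.93292388, -144.35146288,  297.99470003]), np.float64(-175.78491239372283)) 71.23054322413245
```

View pics/tip5.png

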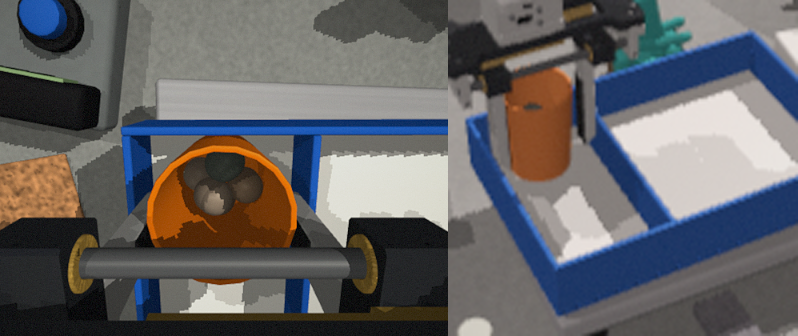

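The cup has settled back upright at the near end of the bay with its stones still inside. I'll tilt it over the wall again, keep a firm grip this time, and measure the tilt numerically.

```bash
cat > tilt.py <<'E'
# fit cup pitch (mouth toward tray +x) and position from scene+wrist
from h import *
import sys
p,a=pose();V=[]
for n in("scene","wrist"):
    c=eyes.capture(n);hsv=cv2.cvtColor(c["color"],cv2.COLOR_RGB2HSV);m=cv2.inRange(hsv,(3,150,50),(16,255,255))
    if n=="scene": m[:,:180]=0
    else: m[265:]=0;m[:,:180]=0
    k,l,st,ce=cv2.connectedComponentsWithStats(m);b=st[1:,4].max();m[np.isin(l,[i for i in range(k) if st[i,4]<.08*b])]=0
    m2=np.zeros_like(m);cv2.fillConvexPoly(m2,cv2.convexHull(np.argwhere(m>0)[:,::-1].astype(np.int32)),1)
    V.append((c,m2,265 if n=="wrist" else 420))
t=np.linspace(0,2*np.pi,48);R=lambda r,z:np.c_[r*np.cos(t),r*np.sin(t),0*t+z]
P=np.vstack([R(31,0),R(34,85)]);yw=np.radians(a+180)
Rz=np.array([[np.cos(yw),-np.sin(yw),0],[np.sin(yw),np.cos(yw),0],[0,0,1]])
def f(q):
    th,g,x,y=q;Ry=np.array([[np.cos(th),0,np.sin(th)],[0,1,0],[-np.sin(th),0,np.cos(th)]])
    W=(P-[0,0,g])@Ry.T@Rz.T+p-[0,0,184]+[x,y,0];s=0
    for c,m,h in V:
        r=np.zeros((420,560),np.uint8);cv2.fillConvexPoly(r,cv2.convexHull((proj(c,W)*16).astype(np.int32)),1,shift=4);r[h:]=0
        s+=1-(r&m).sum()/max((r|m).sum(),1)
    return s+1e-4*(x*x+y*y)
B=[]
for t0 in np.radians([0,30,60,90,120,150,180]):
    s=np.array([t0,30,0,0])+np.vstack([np.zeros(4),np.diag([.3,10,6,6])])
    r=minimize(f,s[0],method="Nelder-Mead",options=dict(initial_simplex=s));B.append((round(r.fun,3),"tilt",round(np.degrees(r.x[0])),"g",r.x[1].round(),"xy",r.x[2:].round(0).tolist()))
print(p.round(1),sorted(B,key=lambda b:b[0])[:3])
E
python3 tilt.py; python3 tray.py
```

```text
[ 529.9 -144.4  298. ] [(np.float64(0.847), 'tilt', -2, 'g', np.float64(40.0), 'xy', [-12.0, -1.0]), (np.float64(0.856), 'tilt', 173, 'g', np.float64(58.0), 'xy', [-12.0, -1.0]), (np.float64(0.863), 'tilt', 156, 'g', np.float64(52.0), 'xy', [-0.0, 0.0])]
[[325, 218], [243, 223], [240, 145], [354, 139]]
[[470.0, -118.0], [452.0, 102.0], [668.0, 117.0], [691.0, -196.0]]
tray [572.5 -43.6] [215.3 308.7] 4.33
```

```bash
cat > ring.py <<'E'
from h import *
import sys
z=float(sys.argv[1]);p=pose()[0]
c=eyes.capture("wrist");hsv=cv2.cvtColor(c["color"],cv2.COLOR_RGB2HSV)
m=cv2.inRange(hsv,(3,150,60),(18,255,255));m[:,:150]=0
print("orange cols/rows",np.where(m.any(0))[0][[0,-1]],np.where(m.any(1))[0][[0,-1]])
t=np.linspace(0,2*np.pi,48);R=lambda r,z:np.c_[r*np.cos(t),r*np.sin(t),0*t+z]
P=np.vstack([R(31,z-85),R(34,z)]);m2=np.zeros_like(m);cv2.fillConvexPoly(m2,cv2.convexHull(np.argwhere(m>0)[:,::-1].astype(np.int32)),1)
h=290;m2[h:]=0
def f(q):
    r=np.zeros((420,560),np.uint8);cv2.fillConvexPoly(r,cv2.convexHull((proj(c,P+[*q,0])*16).astype(np.int32)),1,shift=4);r[h:]=0
    return 1-(r&m2).sum()/(r|m2).sum()
x0=p[:2];r=minimize(f,x0,method="Nelder-Mead",options=dict(initial_simplex=[x0,x0+[10,0],x0+[0,8]]));print("TCP",p.round(1),"cup",r.x.round(1),round(r.fun,3))
E
python3 ring.py 160
```

```text
orange cols/rows [183 534] [170 399]
TCP [ 529.9 -144.3  297.9] cup [ 516.4 -145. ] 0.14
```

```bash
python3 -m crank '{"xyz":[[0.02,0,0],[0.052,0,0],[0.052,0,0.03],[0.052,0,0.06],[0.052,0,0.068],[0.052,0,0.068]],"roll":[0,0,0,0,0,0]}'
python3 -m crank '{"xyz":[[0,0,0],[0,0,0],[0,0,0],[0,0,0]],"roll":[0,0,0,0]}' 0.3 25
python3 -m crank '{"xyz":[[0,0,-0.08],[0,0,-0.16],[0,0,-0.21],[0,0,-0.21],[0,0,-0.21],[0,0,-0.21]],"roll":[0,0,0,0,0,0]}'
python3 ring.py 213
```

```text
time: 23.37
ee_pos: [516.7, -145.2, 279.9]
ee_rot: [-0.001, -0.037, 0.999, 0.0]
ft_force: [0.9, -0.2, 0.2]
gripper_width: 71.8
grasp_force: 0.0
time: 23.7
ee_pos: [517.0, -145.3, 280.9]
ee_rot: [0.0, -0.037, 0.999, -0.0]
ft_force: [-0.2, 0.3, -2.5]
gripper_width: 64.6
grasp_force: 24.9
time: 24.2
ee_pos: [516.5, -145.2, 332.7]
ee_rot: [-0.001, -0.037, 0.999, 0.0]
ft_force: [-0.4, 0.4, -2.0]
gripper_width: 65.1
grasp_force: 24.9
orange cols/rows [166 519] [195 399]
TCP [ 516.5 -145.2  332.7] cup [ 512.1 -141.5] 0.145
```

```bash
python3 -m crank '{"xyz":[[0.046,0,0],[0.046,0,0],[0.046,0,0.014],[0.046,0,0.026],[0.046,0,0.026],[0.046,0,0.026]],"roll":[0,0,0,0,0,0]}' - 15
python3 -m crank '{"xyz":[[-0.008,0,0.009],[-0.015,0,0.018],[-0.021,0,0.028],[-0.027,0,0.039],[-0.031,0,0.05],[-0.035,0,0.061],[-0.037,0,0.073],[-0.039,0,0.084],[-0.039,0,0.108],[-0.035,0,0.131],[-0.03,0,0.15],[-0.022,0,0.164]],"roll":[0,0,0,0,0,0,0,0,0,0,0,0]}'
python3 -m crank '{"xyz":[[0.0,0,0.0],[0,0,0]],"roll":[0,0]}' - 30
sed -i 's/for n in("scene","wrist")/for n in sys.argv[1:]/' tilt.py; python3 tilt.py scene; python3 tray.py|tail -1
```

```text
time: 24.75
ee_pos: [505.7, -146.0, 326.4]
ee_rot: [-0.0, -0.037, 0.999, 0.0]
ft_force: [-0.3, 0.6, -1.8]
gripper_width: 64.4
grasp_force: 15.0
time: 25.75
ee_pos: [521.0, -144.8, 290.8]
ee_rot: [0.015, -0.038, 0.999, -0.002]
ft_force: [18.4, 3.5, 13.9]
gripper_width: 62.6
grasp_force: 14.4
time: 25.92
ee_pos: [520.0, -144.9, 290.4]
ee_rot: [0.013, -0.038, 0.999, -0.002]
ft_force: [15.1, 4.3, 12.4]
gripper_width: 62.7
grasp_force: 29.4
[ 520.  -144.9  290.4] [(np.float64(0.812), 'tilt', 36, 'g', np.float64(-8.0), 'xy', [1.0, 5.0]), (np.float64(0.814), 'tilt', 36, 'g', np.float64(-9.0), 'xy', [3.0, 2.0]), (np.float64(0.827), 'tilt', 168, 'g', np.float64(58.0), 'xy', [2.0, 9.0])]
tray [571.8 -44.6] [215.4 308.6] 3.8
```

```bash
sed -i 's/if n=="scene": m\[:,:180\]=0/if n=="scene": m[:,:180]=0;m[:,300:]=0;m[270:]=0;m[:140]=0/' tilt.py; python3 tilt.py scene; python3 tilt.py scene wrist; python3 -m crank '{"xyz":[[-0.03,0,-0.03],[-0.06,0,-0.06],[-0.08,0,-0.08],[-0.08,0,-0.08],[-0.08,0,-0.08]],"roll":[0,0,0,0,0]}'; python3 tilt.py scene
```

```text
[ 520.  -144.9  290.5] [(np.float64(0.304), 'tilt', 38, 'g', np.float64(9.0), 'xy', [-21.0, 2.0]), (np.float64(0.312), 'tilt', 222, 'g', np.float64(84.0), 'xy', [-31.0, 3.0]), (np.float64(0.314), 'tilt', 39, 'g', np.float64(22.0), 'xy', [-29.0, 5.0])]
[ 519.9 -144.9  290.5] [(np.float64(0.32), 'tilt', 33, 'g', np.float64(7.0), 'xy', [-13.0, -1.0]), (np.float64(0.325), 'tilt', 31, 'g', np.float64(10.0), 'xy', [-11.0, -0.0]), (np.float64(0.371), 'tilt', 203, 'g', np.float64(73.0), 'xy', [-5.0, -0.0])]
time: 26.58
ee_pos: [530.9, -144.2, 305.7]
ee_rot: [-0.0, -0.037, 0.999, -0.0]
ft_force: [-0.4, 0.2, -1.9]
gripper_width: 62.4
grasp_force: 29.9
[ 530.9 -144.2  305.7] [(np.float64(0.242), 'tilt', 33, 'g', np.float64(-10.0), 'xy', [-19.0, -3.0]), (np.float64(0.248), 'tilt', 29, 'g', np.float64(-1.0), 'xy', [-17.0, 2.0]), (np.float64(0.258), 'tilt', 25, 'g', np.float64(-2.0), 'xy', [-9.0, 1.0])]
```

```bash
python3 -m crank '{"xyz":[[-0.02,0,0.03],[-0.04,0,0.06],[-0.04,0,0.08],[-0.04,0,0.08],[-0.04,0,0.08]],"roll":[0,0,0,0,0]}'
python3 -m crank '{"xyz":[[0,0,0],[0,0,0],[0,0,0],[0,0,0],[0,0,0],[0,0,0]],"roll":[0,0,0,0,0,0]}' 0.76 25
python3 -m crank '{"xyz":[[0,0,-0.1],[0,0,-0.2],[0,0,-0.3],[0,0,-0.4],[0,0,-0.4],[0,0,-0.4]],"roll":[0,0,0,0,0,0]}'
python3 ring.py 160; python3 tilt.py scene
```

```text
time: 27.05
ee_pos: [540.5, -143.5, 284.9]
ee_rot: [-0.001, -0.037, 0.999, 0.0]
ft_force: [-0.1, -0.4, -1.3]
gripper_width: 62.5
grasp_force: 29.9
time: 27.55
ee_pos: [540.9, -143.6, 286.2]
ee_rot: [0.0, -0.037, 0.999, -0.0]
ft_force: [-0.1, -0.6, 0.3]
gripper_width: 71.8
grasp_force: 0.0
time: 28.05
ee_pos: [541.2, -143.6, 387.3]
ee_rot: [0.002, -0.037, 0.999, -0.0]
ft_force: [0.1, -0.1, -0.6]
gripper_width: 71.5
grasp_force: 0.0
orange cols/rows [150 495] [133 399]
TCP [ 541.2 -143.6  387.3] cup [ 535.7 -121.1] 0.65
[ 540.7 -143.5  386. ] [(np.float64(0.119), 'tilt', 199, 'g', np.float64(-33.0), 'xy', [9.0, -4.0]), (np.float64(0.131), 'tilt', 200, 'g', np.float64(-31.0), 'xy', [12.0, -5.0]), (np.float64(0.193), 'tilt', 201, 'g', np.float64(-19.0), 'xy', [23.0, -9.0])]
```

```bash
sed -i 's/m\[:,:150\]=0/m[:,:190]=0;m[:,400:]=0;m[330:]=0/' ring.py; python3 ring.py 160; python3 cupfit.py 75 530 -145
```

```text
orange cols/rows [224 338] [137 248]
TCP [ 540.4 -143.4  385.2] cup [ 514.2 -143. ] 0.025
scene [ 201  195   29   44 1041]
top [324 193   8  20  67]
TCP [ 540.48417795 -143.43067192  384.60360437] cup [ 510.6 -144.1] 0.9115676168177267
```

```bash
python3 -m crank '{"xyz":[[0.1,0.009,0],[0.2,0.009,0],[0.298,0.009,0],[0.298,0.009,0],[0.298,0.009,0],[0.298,0.009,0],[0.298,0.009,0.06],[0.298,0.009,0.125],[0.298,0.009,0.125],[0.298,0.009,0.125]],"roll":[0,0,0,0,0,0,0,0,0,0]}' 0
python3 -m crank '{"xyz":[[-0.02,0,0],[-0.06,0,0],[-0.1,0,0],[-0.14,0,0],[-0.16,0,0],[-0.18,0,0],[-0.2,0,0],[-0.2,0,0]],"roll":[0,0,0,0,0,0,0,0]}'
python3 tilt.py scene; python3 ring.py 160
```

```text
time: 29.13
ee_pos: [467.0, -146.5, 354.0]
ee_rot: [-0.001, -0.037, 0.999, 0.0]
ft_force: [-0.1, 0.5, -0.4]
gripper_width: 8.2
grasp_force: 0.0
time: 29.8
ee_pos: [517.4, -142.8, 354.7]
ee_rot: [0.001, -0.037, 0.999, -0.0]
ft_force: [-0.3, -0.7, 0.5]
gripper_width: 0.3
grasp_force: 0.1
[ 517.4 -142.8  354.7] [(np.float64(0.244), 'tilt', 206, 'g', np.float64(-72.0), 'xy', [0.0, 29.0]), (np.float64(0.336), 'tilt', 141, 'g', np.float64(3.0), 'xy', [1.0, 2.0]), (np.float64(0.337), 'tilt', 138, 'g', np.float64(-1.0), 'xy', [-2.0, 2.0])]
orange cols/rows [230 327] [198 325]
TCP [ 516.8 -143.   354.5] cup [ 534.6 -141.1] 0.179
```

```bash
cat > rest.py <<'E'
# cup resting on foam: fit tilt (about tray y), x, y from scene (+top)
from h import *
import sys
yw=np.radians(4.2);V=[];p=pose()[0]
for n in sys.argv[1:]:
    c=eyes.capture(n);hsv=cv2.cvtColor(c["color"],cv2.COLOR_RGB2HSV);m=cv2.inRange(hsv,(3,150,45),(16,255,255))
    if n=="scene": m[:,:180]=0;m[:,300:]=0;m[285:]=0;m[:140]=0
    else: m[:,:300]=0;m[:,365:]=0;m[:135]=0;m[230:]=0
    k,l,st,ce=cv2.connectedComponentsWithStats(m);b=st[1:,4].max();m[np.isin(l,[i for i in range(k) if st[i,4]<.1*b])]=0
    h=cv2.convexHull(np.argwhere(m>0)[:,::-1].astype(np.int32));print(n,cv2.boundingRect(h),int((m>0).sum()))
    m2=np.zeros_like(m);cv2.fillConvexPoly(m2,h,1);V.append((c,m2))
t=np.linspace(0,2*np.pi,48);R=lambda r,z:np.c_[r*np.cos(t),r*np.sin(t),0*t+z]
P=np.vstack([R(30,0),R(34,85)])
def f(q):
    th,x,y,ps=q;a=yw+ps;Rz=np.array([[np.cos(a),-np.sin(a),0],[np.sin(a),np.cos(a),0],[0,0,1]]);Ry=np.array([[np.cos(th),0,np.sin(th)],[0,1,0],[-np.sin(th),0,np.cos(th)]])
    W=(P-[0,0,42])@Ry.T@Rz.T;W[:,2]+=75-W[:,2].min();W[:,:2]+=[x,y];s=0
    for c,m in V:
        r=np.zeros((420,560),np.uint8);cv2.fillConvexPoly(r,cv2.convexHull((proj(c,W)*16).astype(np.int32)),1,shift=4);s+=1-(r&m).sum()/max((r|m).sum(),1)
    return s/len(V)+.02*ps*ps
B=[]
for t0 in np.radians([0,30,60,90,-90]):
  for x0 in(510,550,590):
    s=np.array([t0,x0,-142,0])+np.vstack([np.zeros(4),np.diag([.3,12,8,.2])])
    r=minimize(f,s[0],method="Nelder-Mead",options=dict(initial_simplex=s,maxfev=400));B.append((round(r.fun,3),np.degrees(r.x[0]).round(),r.x[1:3].round(),np.degrees(r.x[3]).round()))
for b in sorted(B,key=lambda b:b[0])[:3]: print(b)
E
python3 rest.py scene
```

```text
scene (206, 203, 34, 36) 700
(np.float64(0.046), np.float64(41.0), array([ 542., -141.]), np.float64(-6.0))
(np.float64(0.047), np.float64(40.0), array([ 542., -141.]), np.float64(-6.0))
(np.float64(0.047), np.float64(41.0), array([ 542., -141.]), np.float64(-5.0))
```

The numeric fit shows the cup tipping cleanly: it leans 41° against the fingers. I'll keep pushing.

```bash
python3 -m crank '{"xyz":[[-0.02,0,0.01],[-0.04,0,0.02],[-0.06,0,0.04],[-0.08,0,0.06],[-0.1,0,0.08],[-0.12,0,0.1],[-0.14,0,0.12],[-0.14,0,0.12],[-0.14,0,0.12]],"roll":[0,0,0,0,0,0,0,0,0]}'
python3 rest.py scene
python3 -m crank '{"xyz":[[0,0,-0.2],[0.1,0,-0.4],[0.4,0,-0.4],[0.6,0,-0.4],[0.6,0,-0.4],[0.6,0,-0.4]],"roll":[0,0,0,0,0,0]}' 0.74
python3 rest.py scene top; python3 pic.py lay.png
```

```text
time: 30.7
ee_pos: [562.9, -144.2, 336.1]
ee_rot: [0.021, -0.036, 0.999, -0.006]
ft_force: [11.7, -5.2, 44.2]
gripper_width: 0.1
grasp_force: 24.9
scene (208, 222, 42, 40) 889
(np.float64(0.082), np.float64(70.0), array([ 594., -145.]), np.float64(-2.0))
(np.float64(0.086), np.float64(73.0), array([ 591., -144.]), np.float64(-2.0))
(np.float64(0.086), np.float64(71.0), array([ 594., -145.]), np.float64(-2.0))
time: 31.25
ee_pos: [396.1, -151.9, 424.7]
ee_rot: [-0.002, -0.035, 0.999, 0.0]
ft_force: [-0.2, -0.0, -1.2]
gripper_width: 37.1
grasp_force: 0.0
scene (207, 220, 40, 44) 1113
top (322, 161, 26, 34) 731
(np.float64(0.076), np.float64(83.0), array([ 583., -147.]), np.float64(0.0))
(np.float64(0.076), np.float64(83.0), array([ 583., -147.]), np.float64(0.0))
(np.float64(0.08), np.float64(84.0), array([ 583., -146.]), np.float64(0.0))
(array([ 403.02400431, -151.55343047,  424.86480718]), np.float64(-175.76561457442284)) 53.10358976210941
```

```bash
python3 -m crank '{"xyz":[[-0.2,-0.018,0],[-0.4,-0.018,0],[-0.632,-0.018,0],[-0.632,-0.018,0],[-0.632,-0.018,0],[-0.632,-0.018,0.1],[-0.632,-0.018,0.25],[-0.632,-0.018,0.385],[-0.632,-0.018,0.385],[-0.632,-0.018,0.385]],"roll":[0,0,0,0,0,0,0,0,0,0]}' 0.96
python3 -m crank '{"xyz":[[0,0,0],[0,0,0],[0,0,0],[0,0,0]],"roll":[0,0,0,0]}' 0.76
python3 -m crank '{"xyz":[[0,0,0.04],[0,0,0.08],[0,0,0.12],[0,0,0.15],[0,0,0.15],[0,0,0.15]],"roll":[0,0,0,0,0,0]}'
python3 -m crank '{"xyz":[[0,0,0],[0,0,0],[0,0,0],[0,0,0]],"roll":[0,0,0,0]}' 0.3 25
```

```text
time: 32.28
ee_pos: [559.9, -143.8, 326.6]
ee_rot: [-0.002, -0.037, 0.999, 0.001]
ft_force: [0.8, -0.9, 0.2]
gripper_width: 90.3
grasp_force: 0.0
time: 32.62
ee_pos: [560.0, -144.5, 330.1]
ee_rot: [0.001, -0.037, 0.999, -0.0]
ft_force: [0.3, 0.5, 0.3]
gripper_width: 71.7
grasp_force: 0.0
time: 33.12
ee_pos: [559.2, -144.4, 289.9]
ee_rot: [-0.001, -0.037, 0.999, 0.0]
ft_force: [-1.0, 0.3, 0.8]
gripper_width: 71.8
grasp_force: 0.0
time: 33.45
ee_pos: [559.6, -144.6, 291.3]
ee_rot: [0.0, -0.037, 0.999, -0.0]
ft_force: [0.2, -0.9, -0.1]
gripper_width: 61.2
grasp_force: 24.9
```

```bash
python3 -m crank '{"xyz":[[0,0,0],[0,0,-0.02],[0,0,-0.04],[0,0,-0.06],[0,0,-0.08],[0,0,-0.1],[0,0,-0.12],[0,0,-0.14],[0,0,-0.14],[0,0,-0.14]],"roll":[0,0,0,0,0,0,0,0,0,0]}' - 3
python3 tilt.py scene
```

```text
time: 34.28
ee_pos: [559.6, -144.4, 326.3]
ee_rot: [0.0, -0.037, 0.999, -0.0]
ft_force: [0.2, 0.7, -1.7]
gripper_width: 62.3
grasp_force: 3.0
[ 559.6 -144.4  326.3] [(np.float64(0.091), 'tilt', 81, 'g', np.float64(18.0), 'xy', [6.0, -1.0]), (np.float64(0.091), 'tilt', 80, 'g', np.float64(18.0), 'xy', [5.0, -2.0]), (np.float64(0.099), 'tilt', 84, 'g', np.float64(23.0), 'xy', [7.0, -1.0])]
```

```bash
python3 -m crank '{"xyz":[[0,0,-0.04],[0,0,-0.064],[0.1,0,-0.064],[0.2,0,-0.064],[0.266,0,-0.064],[0.266,0,-0.064],[0.266,0,-0.064],[0.266,0,-0.064]],"roll":[0,0,0,0,0,0,0,0]}' - 6
python3 -m crank '{"xyz":[[0,0,0.01],[0,0,0.02],[0,0,0.03],[0,0,0.04],[0,0,0.05],[0,0,0.06],[0,0,0.07],[0,0,0.075],[0,0,0.075]],"roll":[0,0,0,0,0,0,0,0,0]}'
python3 tilt.py scene
```

```text
time: 35.0
ee_pos: [494.4, -149.3, 342.6]
ee_rot: [0.001, -0.037, 0.999, -0.0]
ft_force: [0.5, 0.6, -2.0]
gripper_width: 62.0
grasp_force: 6.0
time: 35.75
ee_pos: [495.7, -149.5, 324.1]
ee_rot: [0.004, -0.037, 0.999, -0.001]
ft_force: [6.1, 0.3, 4.3]
gripper_width: 61.4
grasp_force: 5.8
[ 495.7 -149.5  324.1] [(np.float64(0.077), 'tilt', 124, 'g', np.float64(12.0), 'xy', [-5.0, 4.0]), (np.float64(0.078), 'tilt', 124, 'g', np.float64(16.0), 'xy', [-1.0, 4.0]), (np.float64(0.08), 'tilt', 123, 'g', np.float64(14.0), 'xy', [-3.0, 4.0])]
```

```bash
python3 -m crank '{"xyz":[[0,0,0],[0,0,0],[0,0,-0.04],[0,0,-0.08],[-0.02,0,-0.12],[-0.08,0,-0.16],[-0.16,0,-0.16],[-0.12,0,-0.16],[-0.16,0,-0.16],[-0.12,0,-0.16],[-0.12,0,-0.16],[-0.12,0,-0.16]],"roll":[0,0,0,0,0,0,0,0,0,0,0,0]}' - 25
python3 tilt.py scene
python3 - <<'E'
from h import *
f=np.zeros((12,3));F=[]
a=eyes.capture("scene")["color"][170:300,180:320,::-1];b=eyes.capture("top")["color"][130:235,300:380,::-1]
a=cv2.resize(a,(430,400),interpolation=2);b=cv2.resize(b,(305,400),interpolation=2);cv2.imwrite("pics/pour.png",np.hstack([a,b]))
E
```

```text
time: 36.8
ee_pos: [522.2, -147.3, 363.2]
ee_rot: [-0.001, -0.036, 0.999, 0.0]
ft_force: [0.4, 0.1, -1.7]
gripper_width: 60.4
grasp_force: 24.9
[ 522.2 -147.3  363.2] [(np.float64(0.092), 'tilt', 126, 'g', np.float64(20.0), 'xy', [5.0, 4.0]), (np.float64(0.096), 'tilt', 127, 'g', np.float64(20.0), 'xy', [4.0, 4.0]), (np.float64(0.101), 'tilt', 118, 'g', np.float64(19.0), 'xy', [1.0, 3.0])]
```

View pics/pour.png

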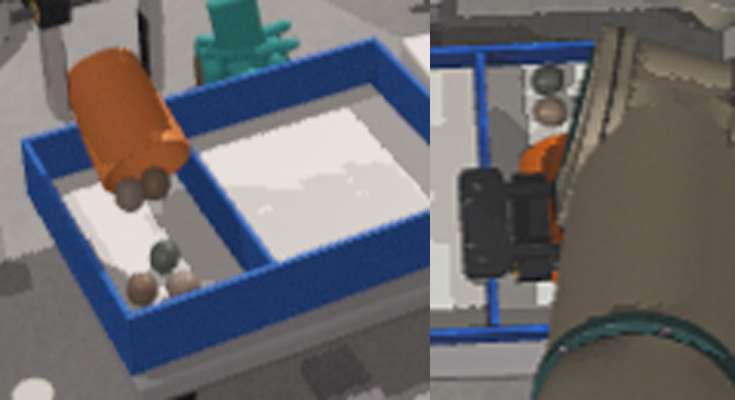

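Five stones are in the narrow bay and the cup is held mouth-down. Next I'll right it by laying its side on the end wall's top from outside the tray and lowering the foot end.

```bash
python3 -m crank '{"xyz":[[0,0,-0.1],[0,0,-0.18],[0.1,0,-0.18],[0.2,0,-0.18],[0.3,0,-0.18],[0.368,0,-0.18],[0.368,0,-0.18],[0.368,0,-0.18]],"roll":[0,0,0,0,0,0,0,0]}' - 25
python3 -m crank '{"xyz":[[0,0,0.06],[0,0,0.1],[0,0,0.14],[0,0,0.18],[0,0,0.22],[0,0,0.26],[0,0,0.3],[0,0,0.33],[0,0,0.33]],"roll":[0,0,0,0,0,0,0,0,0]}' - 8
python3 tilt.py scene
```

```text
time: 37.62
ee_pos: [431.3, -154.0, 408.7]
ee_rot: [0.001, -0.036, 0.999, -0.0]
ft_force: [0.6, -0.3, -0.9]
gripper_width: 60.4
grasp_force: 24.9
time: 38.37
ee_pos: [432.1, -153.6, 324.4]
ee_rot: [-0.001, -0.037, 0.999, 0.0]
ft_force: [-0.2, -0.0, -0.7]
gripper_width: 61.1
grasp_force: 8.0
[ 432.1 -153.6  324.4] [(np.float64(0.078), 'tilt', 72, 'g', np.float64(22.0), 'xy', [7.0, 2.0]), (np.float64(0.081), 'tilt', 72, 'g', np.float64(18.0), 'xy', [5.0, 2.0]), (np.float64(0.084), 'tilt', 71, 'g', np.float64(19.0), 'xy', [6.0, 0.0])]
```

```bash
python3 -m crank '{"xyz":[[0,0,0.03],[0,0,0.06],[0,0,0.09],[0,0,0.12],[0,0,0.15],[0,0,0.18],[0,0,0.21],[0,0,0.24],[0,0,0.26],[0,0,0.26]],"roll":[0,0,0,0,0,0,0,0,0,0]}' - 8
python3 tilt.py scene; python3 tray.py|tail -1
```

```text
time: 39.25
ee_pos: [429.7, -153.9, 259.3]
ee_rot: [-0.002, -0.036, 0.999, 0.001]
ft_force: [-4.7, -0.3, 1.9]
gripper_width: 60.8
grasp_force: 8.4
[ 429.7 -153.9  259.3] [(np.float64(0.399), 'tilt', 35, 'g', np.float64(3.0), 'xy', [-14.0, -2.0]), (np.float64(0.407), 'tilt', 215, 'g', np.float64(95.0), 'xy', [-16.0, -3.0]), (np.float64(0.413), 'tilt', 216, 'g', np.float64(83.0), 'xy', [-22.0, 0.0])]
tray [571.7 -44.7] [215.3 308.6] 3.78
```

```bash
python3 -m crank '{"xyz":[[0,0,0],[0.04,0,-0.1],[0.04,0,-0.25],[0.04,0,-0.4],[0.04,0,-0.55],[0.04,0,-0.6],[0.04,0,-0.6],[0.04,0,-0.6]],"roll":[0,0,0,0,0,0,0,0]}' - 25
python3 tilt.py scene; python3 - <<'E'
from h import *
c=eyes.capture("top")
for d in outline_of("mat","top"):
    if d["extent"][0]>330:
        r=cv2.minAreaRect(cv2.findNonZero(d["pixels"].astype(np.uint8)));print("mat",d["confidence"],r,back(c,*r[0],4))
to(607,-347,None,184.2)
E
```

```text
time: 40.02
ee_pos: [421.9, -154.7, 410.7]
ee_rot: [0.001, -0.037, 0.999, -0.0]
ft_force: [0.7, -0.8, -0.7]
gripper_width: 60.2
grasp_force: 23.7
[ 421.9 -154.7  410.7] [(np.float64(0.236), 'tilt', 68, 'g', np.float64(59.0), 'xy', [-15.0, 5.0]), (np.float64(0.237), 'tilt', 68, 'g', np.float64(58.0), 'xy', [-15.0, 4.0]), (np.float64(0.253), 'tilt', 56, 'g', np.float64(39.0), 'xy', [-9.0, 1.0])]
mat 0.9 ((400.47064208984375, 178.88235473632812), (44.626548767089844, 44.626548767089844), 75.96376037597656) [ 606.46395631 -348.94710651]
mat 0.59 ((410.50006103515625, 246.00003051757812), (9.192388534545898, 9.192387580871582), 45.0) [ 409.81962524 -374.91055113]
to [ 607 -347] xyz [-0.6848 -0.823   0.    ] roll 0.0001
```

```bash
python3 -m crank '{"xyz":[[-0.1,-0.1,0],[-0.2,-0.25,0],[-0.35,-0.4,0],[-0.5,-0.6,0],[-0.68,-0.83,0],[-0.68,-0.83,0],[-0.68,-0.83,0],[-0.68,-0.83,0],[-0.68,-0.83,0]],"roll":[0,0,0,0,0,0,0,0,0]}'
python3 - <<'E'
s=open('tilt.py').read()
i=s.index('    if n=="scene"');j=s.index('    k,l,st')
s=s[:i]+'    w=np.zeros_like(m);u=proj(c,p-[0,0,165])[0].astype(int);w[max(u[1]-55,0):u[1]+55,max(u[0]-55,0):u[0]+55]=1\n    if n=="scene": m*=w\n    else: m[265:]=0;m[:,:180]=0\n'+s[j:]
open('tilt.py','w').write(s)
E
python3 tilt.py scene; python3 tilt.py wrist
```

```text
time: 40.92
ee_pos: [606.1, -349.8, 407.0]
ee_rot: [-0.002, -0.036, 0.999, 0.001]
ft_force: [0.6, 0.5, -0.8]
gripper_width: 60.1
grasp_force: 23.8
[ 606.1 -349.8  407. ] [(np.float64(0.065), 'tilt', 13, 'g', np.float64(25.0), 'xy', [-5.0, 2.0]), (np.float64(0.066), 'tilt', 15, 'g', np.float64(22.0), 'xy', [-3.0, 1.0]), (np.float64(0.092), 'tilt', 197, 'g', np.float64(60.0), 'xy', [-9.0, 1.0])]
[ 605.8 -348.6  407.8] [(np.float64(0.022), 'tilt', 143, 'g', np.float64(-17.0), 'xy', [9.0, 2.0]), (np.float64(0.023), 'tilt', 148, 'g', np.float64(-16.0), 'xy', [11.0, 2.0]), (np.float64(0.035), 'tilt', 152, 'g', np.float64(-12.0), 'xy', [13.0, 2.0])]
```

```bash
python3 -m crank '{"xyz":[[0,0,0.15],[0,0,0.3],[0,0,0.45],[0,0,0.6],[0,0,0.7],[0,0,0.74],[0,0,0.75],[0,0,0.75]],"roll":[0,0,0,0,0,0,0,0]}'
python3 -m crank '{"xyz":[[0,0,0.0],[0,0,0.01],[0,0,0.02],[0,0,0.028],[0,0,0.028]],"roll":[0,0,0,0,0]}' - 6
python3 -m crank '{"xyz":[[0,0,0.0],[0,0,0],[0,0,0],[0,0,0],[0,0,0]],"roll":[0,0,0,0,0]}' 0.95
python3 -m crank '{"xyz":[[0,0,-0.1],[0,0,-0.25],[0,0,-0.4],[0,0,-0.55],[0,0,-0.7],[0,0,-0.7],[0,0,-0.7],[0,0,-0.7]],"roll":[0,0,0,0,0,0,0,0]}'
python3 ring.py 89; python3 - <<'E'
from h import *
c=eyes.capture("wrist");cv2.imwrite("pics/w9.png",c["color"][...,::-1])
E
```

```text
time: 41.68
ee_pos: [606.3, -348.5, 223.7]
ee_rot: [0.0, -0.037, 0.999, 0.0]
ft_force: [0.5, -0.0, -1.2]
gripper_width: 60.1
grasp_force: 23.7
time: 42.1
ee_pos: [606.1, -349.0, 216.3]
ee_rot: [0.0, -0.037, 0.999, 0.0]
ft_force: [0.0, 0.3, -1.7]
gripper_width: 60.7
grasp_force: 5.7
time: 42.52
ee_pos: [606.2, -349.1, 216.3]
ee_rot: [0.0, -0.037, 0.999, -0.0]
ft_force: [-0.4, 0.2, 0.5]
gripper_width: 88.2
grasp_force: 0.0
time: 43.18
ee_pos: [605.8, -348.8, 390.7]
ee_rot: [-0.0, -0.037, 0.999, 0.0]
ft_force: [-0.1, -0.4, -0.6]
gripper_width: 89.1
grasp_force: 0.0
orange cols/rows [207 345] [117 264]
TCP [ 605.8 -348.8  390.7] cup [ 620.2 -349.1] 0.641
```

```bash
python3 cup.py w10.png; python3 - <<'E'
from h import *
c=eyes.capture("wrist");hsv=cv2.cvtColor(c["color"],cv2.COLOR_RGB2HSV);m=cv2.inRange(hsv,(3,170,40),(16,255,255))
k,l,st,ce=cv2.connectedComponentsWithStats(m);i=1+st[1:,4].argmax();x,y,w,h=st[i,:4];
hull=cv2.convexHull(np.argwhere(l==i)[:,::-1].astype(np.int32));g=np.zeros_like(m);cv2.fillConvexPoly(g,hull,1);g=cv2.erode(g,np.ones((9,9)))
non=(g>0)&(hsv[...,1]<120)&(hsv[...,2]>25);print("hull",st[i],"inner px",g.sum(),"non-orange",non.sum(),"darkest V",hsv[...,2][g>0].min())
E
```

```text
[(0.65, [239.3, 176.1, 317.3, 267.0]), (0.44, [434.9, 25.9, 560.0, 290.2])]
[ 236  179   83   87 5454] [ 629.17879343 -346.84662453]
cup [ 621.55478481 -347.31436203] 0.01915233197375421
to [ 622. -347.] xyz [-0.0631  0.0013  0.    ] roll 0.0117
hull [ 236  179   83   87 5450] inner px 4230 non-orange 0 darkest V 56
```

The cup stands upright and empty on the mat, 15 mm from its centre. Now I'll re-measure the vertebrae.

```bash
cat > m2.py <<'E'
from vf import *
C={n:eyes.capture(n) for n in("top","scene")}
verts(C,{"A":(550,252,"a"),"C":(427,393,"c"),"D":(430,250,"d")})
for n in C: print(n,[(round(d["confidence"],2),np.array(d["extent"]).round().astype(int).tolist()) for d in outline_of("vert_a",n) if d["confidence"]>.3])
print(pose()[0].round(1),env.read_state()["qpos"].round(2))
E
python3 m2.py; python3 tray.py; python3 - <<'E'
from h import *
c=eyes.capture("top")
print([(round(d["confidence"],2),np.array(d["extent"]).round().astype(int).tolist(),back(c,(d["extent"][0]+d["extent"][2])/2,(d["extent"][1]+d["extent"][3])/2,86).round()) for d in outline_of("stone_0","top")])
c=eyes.capture("scene")
print([(round(d["confidence"],2),np.array(d["extent"]).round().astype(int).tolist(),back(c,(d["extent"][0]+d["extent"][2])/2,(d["extent"][1]+d["extent"][3])/2,86).round()) for d in outline_of("stone_0","scene")])
E
```

```text
A a 2 [551.9 252.2] yaw 326.2 loss 0.167
C c 2 [427.4 390.9] yaw 349.0 loss 0.165
D d 2 [467.3 264.5] yaw 358.9 loss 0.22
top [(0.91, [142, 279, 177, 309]), (0.9, [129, 217, 153, 247]), (0.7, [175, 173, 209, 205]), (0.7, [253, 254, 284, 278]), (0.62, [172, 204, 199, 234])]
scene [(0.87, [322, 134, 352, 168]), (0.83, [371, 150, 398, 185]), (0.62, [355, 179, 383, 226]), (0.58, [338, 165, 369, 204]), (0.56, [247, 165, 275, 196])]
[ 606.2 -349.1  390.9] [ 0.46  0.72  0.03  1.37 -0.03  1.05  2.15]
[[243, 222], [240, 145], [352, 140], [358, 217]]
[[455.0, 102.0], [668.0, 117.0], [688.0, -190.0], [475.0, -206.0]]
tray [571.7 -44.6] [215.3 308.4] 3.77
[(0.64, [326, 152, 336, 161], array([ 648., -137.])), (0.47, [322, 146, 335, 155], array([ 665., -130.])), (0.44, [337, 157, 345, 163], array([ 639., -164.])), (0.38, [317, 165, 325, 172], array([ 614., -109.])), (0.36, [173, 174, 207, 204], array([548., 255.]))]
[(0.55, [234, 256, 245, 264], array([ 635., -134.])), (0.43, [241, 245, 250, 258], array([ 614., -111.])), (0.4, [229, 256, 240, 264], array([ 631., -144.])), (0.38, [222, 265, 229, 271], array([ 645., -168.]))]
```

```bash
python3 -m crank '{"xyz":[[0.15,1,0],[0.15,1,0],[0.15,1,0],[0.15,1,0],[0.15,1,0],[0.15,1,0],[0.15,1,0],[0.15,1,0]],"roll":[0.0117,0.0117,0.0117,0.0117,0.0117,0.0117,0.0117,0.0117]}' 0.6 10
python3 -m crank '{"xyz":[[0.16,1,0],[0.16,1,0],[0.16,1,0],[0.16,1,0],[0.16,1,0],[0.16,1,0],[0.16,1,0]],"roll":[0,0,0,0,0,0,0]}'
python3 -m crank '{"xyz":[[0.17,0.45,0],[0.17,0.45,0],[0.17,0.45,0],[0.17,0.45,0],[0.17,0.45,0],[0.17,0.45,0],[0.17,0.45,0]],"roll":[0,0,0,0,0,0,0]}' | grep pos
cat > vw.py <<'E'
# refine a vertebra from the wrist view: id x y
from h import *
import sys
i,x,y=sys.argv[1],float(sys.argv[2]),float(sys.argv[3])
c=eyes.capture("wrist");u=proj(c,[x,y,75])[0];D=outline_of("vert_a","wrist")
print([(round(d["confidence"],2),np.array(d["extent"]).round().tolist()) for d in D],"exp",u.round())
g=[d for d in D if np.hypot(*(np.array(d["extent"]).reshape(2,2).mean(0)-u))<60]
V=[(c,g[0]["pixels"].astype(float))]
for k in (i,):
    p,l=fit(k,V,(x,y),30);print(k,p[:2].round(1),"yaw",np.degrees(p[2]).round(1)%360,"loss",round(l,3))
off=4.5;gx=p[0]+off*np.cos(p[2]);gy=p[1]+off*np.sin(p[2]);print("spine",round(gx,1),round(gy,1));yw=np.degrees(p[2])
to(gx,gy,None,180+((yw+90)%180-90))
cv2.imwrite("pics/vw_%s.png"%i,c["color"][...,::-1])
E
python3 vw.py d 467 264
```

```text
time: 44.65
ee_pos: [550.3, -99.2, 391.6]
ee_rot: [0.0, -0.003, 1.0, 0.001]
ft_force: [-0.5, -0.4, -0.0]
gripper_width: 56.5
grasp_force: 0.0
time: 45.23
ee_pos: [509.7, 154.8, 391.3]
ee_rot: [0.0, -0.005, 1.0, 0.003]
ft_force: [0.5, -0.1, 0.6]
gripper_width: 56.5
grasp_force: 0.0
ee_pos: [469.3, 257.6, 391.2]
[(0.97, [0.0, 5.0, 85.0, 99.0]), (0.95, [391.0, 96.0, 489.0, 204.0]), (0.93, [251.0, 150.0, 320.0, 252.0]), (0.6, [227.0, 236.0, 326.0, 360.0]), (0.52, [374.0, 1.0, 394.0, 7.0])] exp [285. 201.]
d [468.3 265.3] yaw 4.600000000000023 loss 0.154
spine 472.8 265.7
to [473. 266.] xyz [-0.0149  0.0307  0.    ] roll -0.0133
```

```bash
python3 -m crank '{"xyz":[[-0.014,0.031,0],[-0.014,0.031,0.1],[-0.014,0.031,0.2],[-0.014,0.031,0.3],[-0.014,0.031,0.36],[-0.014,0.031,0.39],[-0.014,0.031,0.39],[-0.014,0.031,0.39]],"roll":[-0.012,-0.012,-0.012,-0.012,-0.012,-0.012,-0.012,-0.012]}' 0.6 10
python3 -m crank '{"xyz":[[0,0,0],[0,0,0],[0,0,0],[0,0,0],[0,0,0],[0,0,0],[0,0,0],[0,0,0]],"roll":[0,0,0,0,0,0,0,0]}' 0.05 10
python3 -m crank '{"xyz":[[0,0,-0.03],[0,0,-0.08],[0,0,-0.2],[0,0,-0.3],[0,0,-0.4],[0,0,-0.4]],"roll":[0,0,0,0,0,0]}'
```

```text
time: 46.58
ee_pos: [472.0, 267.2, 294.0]
ee_rot: [0.0, -0.037, 0.999, -0.0]
ft_force: [0.1, -0.0, -0.8]
gripper_width: 56.2
grasp_force: 0.0
time: 47.25
ee_pos: [471.2, 267.7, 293.5]
ee_rot: [-0.0, -0.038, 0.999, -0.0]
ft_force: [-0.1, -0.3, -0.7]
gripper_width: 13.7
grasp_force: 10.0
time: 47.75
ee_pos: [472.6, 268.5, 398.6]
ee_rot: [0.004, -0.038, 0.999, 0.002]
ft_force: [0.9, 0.7, -1.1]
gripper_width: 13.9
grasp_force: 10.0
```

```bash
python3 -m crank '{"xyz":[[-0.01,-0.1,-0.05],[-0.02,-0.25,-0.05],[-0.03,-0.4,-0.05],[-0.04,-0.55,-0.05],[-0.05,-0.7,-0.05],[-0.05,-0.75,-0.05]],"roll":[0,0,0,0,0,0]}'
python3 -m crank '{"xyz":[[-0.02,-0.1,0],[-0.04,-0.25,0],[-0.06,-0.4,0],[-0.08,-0.486,0],[-0.08,-0.486,0],[-0.08,-0.486,0]],"roll":[0,0,0,0,0,0]}'
python3 tray.py|tail -1
```

```text
time: 48.25
ee_pos: [498.2, 75.6, 405.8]
ee_rot: [-0.0, -0.034, 0.999, -0.002]
ft_force: [0.3, 0.0, -1.0]
gripper_width: 13.9
grasp_force: 10.0
time: 48.75
ee_pos: [526.9, -39.2, 405.6]
ee_rot: [-0.001, -0.036, 0.999, -0.0]
ft_force: [-0.4, 1.0, -1.7]
gripper_width: 13.8
grasp_force: 10.0
tray [571.7 -44.7] [215.3 308.5] 3.76
```

```bash
python3 -m crank '{"xyz":[[0,0.006,0.06],[0,0.006,0.14],[0,0.006,0.2],[0,0.006,0.23],[0,0.006,0.24],[0,0.006,0.25],[0,0.006,0.25]],"roll":[0,0,0,0,0,0,0]}'
```

```text
time: 49.38
ee_pos: [527.1, -35.8, 343.8]
ee_rot: [0.0, -0.038, 0.999, 0.0]
ft_force: [0.2, -0.4, -0.7]
gripper_width: 13.9
grasp_force: 10.0
```

```bash
python3 -m crank '{"xyz":[[0,0,0.008],[0,0,0.014],[0,0,0.02],[0,0,0.022],[0,0,0.022]],"roll":[0,0,0,0,0]}'
python3 -m crank '{"xyz":[[0,0,0],[0,0,0],[0,0,0],[0,0,0]],"roll":[0,0,0,0]}' 0.5
python3 -m crank '{"xyz":[[0,0,-0.05],[0,0,-0.15],[0,0,-0.28],[0,0,-0.28],[0,0,-0.28]],"roll":[0,0,0,0,0]}'
```

```text
time: 49.8
ee_pos: [527.0, -36.5, 338.5]
ee_rot: [0.0, -0.038, 0.999, 0.0]
ft_force: [-0.3, 0.2, 0.4]
gripper_width: 14.1
grasp_force: 10.0
time: 50.13
ee_pos: [527.0, -36.4, 338.2]
ee_rot: [0.0, -0.038, 0.999, -0.0]
ft_force: [-0.2, 0.7, -0.1]
gripper_width: 37.4
grasp_force: 0.0
time: 50.55
ee_pos: [527.5, -36.5, 409.8]
ee_rot: [0.002, -0.038, 0.999, -0.0]
ft_force: [-0.6, -0.1, -0.4]
gripper_width: 47.0
grasp_force: 0.0
```

```bash
python3 -m crank '{"xyz":[[-0.165,0.942,0],[-0.165,0.942,0],[-0.165,0.942,0],[-0.165,0.942,0],[-0.165,0.942,0],[-0.165,0.942,0],[-0.165,0.942,0],[-0.165,0.942,0]],"roll":[0.117,0.117,0.117,0.117,0.117,0.117,0.117,0.117]}' 0.6
python3 vw.py a 552 252; python3 m2.py | head -2
```

```text
time: 51.22
ee_pos: [549.5, 204.1, 406.4]
ee_rot: [-0.001, 0.321, 0.947, -0.001]
ft_force: [-0.6, -0.8, -0.9]
gripper_width: 56.4
grasp_force: 0.0
[(0.79, [286.0, 112.0, 364.0, 224.0]), (0.63, [1.0, 85.0, 71.0, 177.0]), (0.56, [0.0, 347.0, 15.0, 401.0])] exp [323. 171.]
a [552.2 253.2] yaw 313.8 loss 0.173
spine 555.3 250.0
to [555. 250.] xyz [0.105  0.1695 0.    ] roll 0.0233
A a 1 [548.  255.8] yaw 326.0 loss 0.176
C c 2 [427.2 391.4] yaw 354.0 loss 0.137
```

```bash
python3 -m crank '{"xyz":[[0.1,0.1,0],[0.105,0.17,0],[0.105,0.17,0.1],[0.105,0.17,0.2],[0.105,0.17,0.3],[0.105,0.17,0.38],[0.105,0.17,0.42],[0.105,0.17,0.42],[0.105,0.17,0.42]],"roll":[0.0144,0.0144,0.0144,0.0144,0.0144,0.0144,0.0144,0.0144,0.0144]}' 0.6 11
python3 -m crank '{"xyz":[[0,0,0],[0,0,0],[0,0,0],[0,0,0],[0,0,0],[0,0,0],[0,0,0],[0,0,0]],"roll":[0,0,0,0,0,0,0,0]}' 0.05 11
python3 -m crank '{"xyz":[[0,0,-0.03],[0,0,-0.08],[0,0,-0.2],[0,0,-0.3],[0,0,-0.46],[0,0,-0.46],[0,0,-0.46]],"roll":[0,0,0,0,0,0,0]}'
python3 - <<'E'
from h import *
t=np.radians(4.0);R=np.array([[np.cos(t),-np.sin(t)],[np.sin(t),np.cos(t)]]);T=np.array([571.8,-44.5])
print(T+R@[50+5,54],T+R@[-46+4,100],pose());to(*(T+R@[55,54]),None,184)
E
```

```text
time: 52.37
ee_pos: [556.0, 250.9, 303.4]
ee_rot: [0.0, 0.367, 0.93, -0.0]
ft_force: [0.0, 0.1, 0.9]
gripper_width: 56.5
grasp_force: 0.0
time: 53.03
ee_pos: [555.5, 251.1, 303.1]
ee_rot: [-0.0, 0.366, 0.93, -0.0]
ft_force: [-1.3, 0.3, 0.5]
gripper_width: 13.7
grasp_force: 11.0
time: 53.62
ee_pos: [556.2, 251.3, 420.6]
ee_rot: [0.002, 0.366, 0.93, 0.002]
ft_force: [-0.0, 0.3, -3.0]
gripper_width: 13.7
grasp_force: 11.0
[622.89917318  13.20506477] [522.92666251  52.32663313] (array([556.17821843, 251.31160218, 420.63375711]), np.float64(137.017736146761))
to [623.  13.] xyz [-0.8446 -0.5148  0.    ] roll -0.1305
```

```bash
python3 -m crank '{"xyz":[[-0.1,-0.06,0],[-0.2,-0.13,0],[-0.35,-0.23,0],[-0.5,-0.33,0],[-0.65,-0.43,0],[-0.8,-0.52,0],[-0.825,-0.535,0],[-0.825,-0.535,0],[-0.825,-0.535,0],[-0.825,-0.535,0]],"roll":[-0.019,-0.038,-0.057,-0.076,-0.095,-0.114,-0.1305,-0.1305,-0.1305,-0.1305]}'
python3 -m crank '{"xyz":[[0,0,0.06],[0,0,0.14],[0,0,0.2],[0,0,0.24],[0,0,0.26],[0,0,0.268],[0,0,0.268]],"roll":[0,0,0,0,0,0,0]}'
```

```text
time: 54.45
ee_pos: [614.8, 13.7, 416.7]
ee_rot: [-0.002, -0.035, 0.999, 0.001]
ft_force: [-0.9, 1.5, -3.2]
gripper_width: 14.2
grasp_force: 11.0
time: 55.03
ee_pos: [615.4, 13.5, 351.1]
ee_rot: [-0.0, -0.035, 0.999, 0.0]
ft_force: [-0.4, 0.7, -2.9]
gripper_width: 14.0
grasp_force: 11.0
```

```bash
python3 -m crank '{"xyz":[[0,0,0.006],[0,0,0.012],[0,0,0.015],[0,0,0.015]],"roll":[0,0,0,0]}'
python3 -m crank '{"xyz":[[0,0,0],[0,0,0],[0,0,0],[0,0,0]],"roll":[0,0,0,0]}' 0.5
python3 -m crank '{"xyz":[[0,0,-0.05],[0,0,-0.15],[0,0,-0.28],[0,0,-0.28],[0,0,-0.28]],"roll":[0,0,0,0,0]}' | head -2
python3 - <<'E'
from h import *
to(431,391,None,172)
E
```

```text
time: 55.37
ee_pos: [615.6, 12.8, 348.9]
ee_rot: [0.001, -0.035, 0.999, 0.0]
ft_force: [-2.3, 0.1, 4.2]
gripper_width: 14.1
grasp_force: 11.0
time: 55.7
ee_pos: [615.5, 12.7, 347.5]
ee_rot: [0.0, -0.035, 0.999, -0.0]
ft_force: [0.0, 0.4, 0.4]
gripper_width: 37.2
grasp_force: 0.0
time: 56.12
ee_pos: [615.9, 12.7, 419.2]
to [431 391] xyz [0.6325 1.5611 0.    ] roll 0.0333
```

```bash
python3 -m crank '{"xyz":[[0.316,0.8,0],[0.316,0.8,0],[0.316,0.8,0],[0.316,0.8,0],[0.316,0.8,0],[0.316,0.8,0],[0.316,0.8,0]],"roll":[0,0,0,0,0,0,0]}' 0.6 | grep pos
python3 -m crank '{"xyz":[[0.31,0.75,0.05],[0.31,0.75,0.05],[0.31,0.75,0.05],[0.31,0.75,0.05],[0.31,0.75,0.05],[0.31,0.75,0.05],[0.31,0.75,0.05]],"roll":[0.033,0.033,0.033,0.033,0.033,0.033,0.033]}' | grep pos
python3 vw.py c 427 391
```

```text
ee_pos: [520.5, 210.4, 416.2]
ee_pos: [431.9, 388.9, 403.7]
[(0.92, [128.0, 0.0, 250.0, 61.0]), (0.64, [248.0, 145.0, 320.0, 246.0])] exp [280. 195.]
c [427.1 392.4] yaw 356.8 loss 0.161
spine 431.6 392.2
to [432. 392.] xyz [0.0124 0.0227 0.    ] roll -0.0134
```

```bash
python3 -m crank '{"xyz":[[0.006,0.02,0.05],[0.006,0.02,0.15],[0.006,0.02,0.25],[0.006,0.02,0.35],[0.006,0.02,0.4],[0.006,0.02,0.425],[0.006,0.02,0.425],[0.006,0.02,0.425]],"roll":[-0.009,-0.009,-0.009,-0.009,-0.009,-0.009,-0.009,-0.009]}' 0.6 10
python3 -m crank '{"xyz":[[0,0,0],[0,0,0],[0,0,0],[0,0,0],[0,0,0],[0,0,0],[0,0,0],[0,0,0]],"roll":[0,0,0,0,0,0,0,0]}' 0.05 10
python3 -m crank '{"xyz":[[0,0,-0.03],[0,0,-0.08],[0,0,-0.2],[0,0,-0.3],[0,0,-0.46],[0,0,-0.46],[0,0,-0.46]],"roll":[0,0,0,0,0,0,0]}'
python3 - <<'E'
from h import *
to(523.5,53,None,184)
E
```

```text
time: 58.05
ee_pos: [432.7, 392.4, 299.1]
ee_rot: [0.0, 0.042, 0.999, -0.0]
ft_force: [0.1, -0.2, -0.1]
gripper_width: 56.6
grasp_force: 0.0
time: 58.72
ee_pos: [431.2, 393.5, 298.5]
ee_rot: [-0.0, 0.04, 0.999, -0.0]
ft_force: [0.2, -0.3, -1.6]
gripper_width: 14.1
grasp_force: 10.0
time: 59.3
ee_pos: [431.8, 393.9, 416.2]
ee_rot: [0.002, 0.04, 0.999, 0.002]
ft_force: [0.1, 0.4, -2.0]
gripper_width: 13.8
grasp_force: 10.0
to [524.  53.] xyz [-0.4759 -1.3295  0.    ] roll -0.024
```

```bash
python3 -m crank '{"xyz":[[-0.05,-0.13,0],[-0.1,-0.28,0],[-0.15,-0.42,0],[-0.2,-0.56,0],[-0.24,-0.67,0],[-0.24,-0.67,0],[-0.24,-0.67,0]],"roll":[0,0,0,0,0,0,0]}' | grep pos
python3 -m crank '{"xyz":[[-0.05,-0.13,0],[-0.1,-0.28,0],[-0.15,-0.42,0],[-0.2,-0.56,0],[-0.236,-0.66,0],[-0.236,-0.66,0],[-0.236,-0.66,0],[-0.236,-0.66,0]],"roll":[-0.012,-0.024,-0.024,-0.024,-0.024,-0.024,-0.024,-0.024]}'
python3 -m crank '{"xyz":[[0,0,0.06],[0,0,0.14],[0,0,0.2],[0,0,0.24],[0,0,0.26],[0,0,0.272],[0,0,0.272]],"roll":[0,0,0,0,0,0,0]}'
```

```text
ee_pos: [477.7, 219.5, 412.5]
time: 60.55
ee_pos: [522.8, 54.5, 412.9]
ee_rot: [-0.001, -0.036, 0.999, 0.001]
ft_force: [-0.2, 0.7, -2.0]
gripper_width: 14.0
grasp_force: 10.0
time: 61.13
ee_pos: [523.1, 53.3, 345.4]
ee_rot: [-0.0, -0.035, 0.999, 0.0]
ft_force: [-0.3, 0.7, -1.5]
gripper_width: 13.7
grasp_force: 10.0
```

Target TCP is 298.5 + 45 = 343.5.

```bash
python3 -m crank '{"xyz":[[0,0,0.005],[0,0,0.01],[0,0,0.012],[0,0,0.012]],"roll":[0,0,0,0]}'
python3 -m crank '{"xyz":[[0,0,0],[0,0,0],[0,0,0],[0,0,0]],"roll":[0,0,0,0]}' 0.5 | head -2
python3 -m crank '{"xyz":[[0,0,-0.05],[0,0,-0.15],[0,0,-0.3],[0,0,-0.35],[0,-0.5,-0.35],[0,-1,-0.35],[0,-1,-0.35],[0,-1,-0.35],[0,-1,-0.35],[0,-1,-0.35]],"roll":[0,0,0,0,0,0,0,0,0,0]}' 
python3 -m crank '{"xyz":[[0.4,-0.55,0],[0.4,-0.55,0],[0.4,-0.55,0],[0.4,-0.55,0],[0.4,-0.55,0],[0.4,-0.55,0],[0.4,-0.55,0]],"roll":[0.0117,0.0117,0.0117,0.0117,0.0117,0.0117,0.0117]}' 0
python3 - <<'E'
from h import *
a=cv2.resize(eyes.capture("scene")["color"][120:350,90:390,::-1],(500,383),interpolation=2);b=cv2.resize(eyes.capture("top")["color"][130:235,225:310,::-1],(290,383),interpolation=2)
cv2.imwrite("pics/final.png",np.hstack([a,b]));to(405.4,-363,None,180)
c=eyes.capture("wrist");hsv=cv2.cvtColor(c["color"],cv2.COLOR_RGB2HSV)
m=cv2.inRange(hsv,(45,120,60),(75,255,255));k,l,st,ce=cv2.connectedComponentsWithStats(m)
for i in range(1,k):
    if st[i,4]>150: print(st[i],back(c,*ce[i],54).round(1))
E
```

```text
time: 61.47
ee_pos: [523.3, 52.6, 343.9]
ee_rot: [0.001, -0.035, 0.999, 0.0]
ft_force: [-2.0, 0.8, 3.7]
gripper_width: 14.1
grasp_force: 10.0
time: 61.8
ee_pos: [523.2, 52.4, 342.8]
time: 62.63
ee_pos: [540.3, -198.9, 430.2]
ee_rot: [0.0, -0.035, 0.999, 0.0]
ft_force: [1.1, 0.2, -0.7]
gripper_width: 46.7
grasp_force: 0.0
time: 63.22
ee_pos: [450.5, -340.8, 430.0]
ee_rot: [0.0, 0.002, 1.0, 0.0]
ft_force: [-0.1, 0.3, -0.3]
gripper_width: 3.9
grasp_force: 0.0
to [ 405. -363.] xyz [ 0.1846 -0.0945  0.    ] roll -0.0001
[239 129  31  32 743] [ 405.2 -362.3]
```

View pics/final.png

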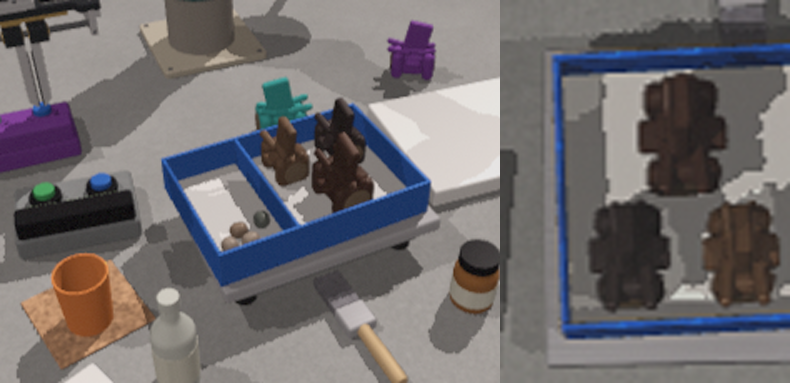

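The picture shows three upright vertebrae in the wide bay, the cup upright on its mat at (85,295), and stones at the far end of the narrow bay near (245,232). Before printing I'll count the stones from the wrist camera.

```bash
python3 -m crank '{"xyz":[[-0.7,0.76,0],[-0.7,0.76,0],[-0.7,0.76,0],[-0.7,0.76,0],[-0.7,0.76,0],[-0.7,0.76,0],[-0.7,0.76,0],[-0.7,0.76,0],[-0.7,0.76,0]],"roll":[0,0,0,0,0,0,0,0,0]}' | head -2
python3 - <<'E'
from h import *
t=np.radians(4.0);R=np.array([[np.cos(t),-np.sin(t)],[np.sin(t),np.cos(t)]]);T=np.array([571.8,-44.5])
for n in("wrist","top","scene"):
    c=eyes.capture(n)
    for d in outline_of("stone_0",n):
        w=back(c,*(np.argwhere(d["pixels"]).mean(0)[::-1]),86);print(n,round(d["confidence"],2),np.array(d["extent"]).round().astype(int).tolist(),"tray",(R.T@(w-T)).round())
E
```

```text
time: 64.12
ee_pos: [626.1, -150.5, 429.7]
wrist 0.95 [281, 208, 310, 230] tray [ 69. -95.]
wrist 0.91 [311, 174, 339, 204] tray [ 39. -66.]
wrist 0.7 [284, 232, 314, 248] tray [ 86. -92.]
wrist 0.63 [274, 184, 301, 205] tray [  44. -101.]
wrist 0.61 [255, 205, 280, 229] tray [  65. -122.]
wrist 0.58 [256, 232, 276, 241] tray [  82. -125.]
top 0.43 [390, 155, 415, 183] tray [  24. -299.]
top 0.42 [317, 167, 325, 173] tray [ 40. -67.]
scene 0.53 [221, 262, 232, 272] tray [  59. -122.]
scene 0.43 [242, 245, 253, 258] tray [ 37. -66.]
```

All six stones (the maximum) are in the narrow bay and nothing is in the cup. Next is the print button.

```bash
python3 -m crank '{"xyz":[[0.88,-0.848,0],[0.88,-0.848,0],[0.88,-0.848,0],[0.88,-0.848,0],[0.88,-0.848,0],[0.88,-0.848,0],[0.88,-0.848,0],[0.88,-0.848,0],[0.88,-0.848,0],[0.88,-0.848,0],[0.88,-0.848,0]],"roll":[0,0,0,0,0,0,0,0,0,0,0]}' 0 | head -2
python3 -m crank '{"xyz":[[0,0,0.1],[0,0,0.25],[0,0,0.4],[0,0,0.55],[0,0,0.62],[0,0,0.65],[0,0,0.65],[0,0,0.65]],"roll":[0,0,0,0,0,0,0,0]}'
python3 -c "
from h import *
to(405.2,-362.5,None,180)"
```

```text
time: 65.33
ee_pos: [406.0, -362.1, 430.3]
time: 66.0
ee_pos: [406.4, -362.5, 268.2]
ee_rot: [0.0, 0.001, 1.0, -0.0]
ft_force: [-0.1, -1.1, 0.2]
gripper_width: 0.5
grasp_force: 0.0
to [ 405. -362.] xyz [ 0.0049 -0.0002  0.    ] roll -0.0003
```

```bash
python3 -m crank '{"xyz":[[0.004,0,0.03],[0.004,0,0.05],[0.004,0,0.06],[0.004,0,0.07],[0.004,0,0.078],[0.004,0,0.078],[0.004,0,0.078],[0.004,0,0.078]],"roll":[0,0,0,0,0,0,0,0]}'
```

```text
time: 66.67
ee_pos: [404.9, -363.3, 251.1]
ee_rot: [0.002, 0.002, 1.0, -0.001]
ft_force: [-2.2, 2.8, 23.8]
gripper_width: 0.4
grasp_force: 11.7
```

Print is on its hard stop at 251.1 mm, the same level as tare. Releasing now.

```bash
python3 -m crank '{"xyz":[[0,0,-0.03],[0,0,-0.08],[0,0,-0.2],[0,0,-0.4],[0,0,-0.6],[0,0,-0.6],[0,0,-0.6],[0,0,-0.6],[0,0,-0.6],[0,0,-0.6]],"roll":[0,0,0,0,0,0,0,0,0,0]}'
python3 cupfit.py 4 620 -347 | tail -1; python3 tray.py | tail -1
python3 -c "
from cell import env
print(env.close_job())"
```

```text
time: 67.5
ee_pos: [403.8, -362.4, 396.5]
ee_rot: [-0.001, 0.002, 1.0, 0.001]
ft_force: [0.5, 0.5, -0.1]
gripper_width: 0.2
grasp_force: 0.0
TCP [ 404.00469169 -362.57928209  396.60241033] cup [ 621.9 -348.1] 0.07181651562977287
tray [571.7 -44.7] [215.4 308.5] 3.74
the job is handed in; nothing more can be done
None
```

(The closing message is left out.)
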